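# Four things on each other's colour plates

### The arm

A 6-joint arm with a two-finger parallel gripper is mounted at the origin on a cart in front of the work surface, level with it; the furniture and walls round the work are solid. World frame = base frame: x ahead of the robot, y to its left, z up, the work surface at z = 0. Lengths are in m, angles in degrees, forces in N, time in s.
With the tool pointing down it reaches from about 0.325 to 0.9 m from the base axis. Payload 6.1 kg.
Tool frame: the origin (TCP) lies on the centre line of the jaws, within the pads' length; the fingertips stand 11 mm ahead of it and the grasp point (between the pads) lies 8 mm behind it; x points along the fingers, z is the direction in which the jaws open and shut, and the axes are right-handed (so a half turn about x gives the same grasp; the last joint's range is limited). The gripper opens to 87 mm and grips with 3 to 60 N. Pads are 19 mm wide; open, the fingers measure 117 mm over their backs; the gripper's body (75 mm by 190 mm) begins 51 mm behind the grasp point.
Start: joints at [64.395, 12.628, 87.462, -0, 79.91, -7.225], TCP at [0.197, 0.593, 0.234] pointing down, gripper open.
Joint ranges: [-170.65, 170.65], [-52.31, 119.04], [5.05, 147.46], [-71.25, 251.25], [11.57, 151.72], [-153.62, 153.62]. Speed limits (degrees/s): [147.25, 147.25, 172.46, 180, 180, 180].

### API

Orientations are given as a 3x3 rotation matrix whose columns are the frame's x, y, z axes.
In Python, from cell import ctrl gives the robot as it stands.
- The arm moves only by the tool arm_command, never from a script. Its argument "plan" is one flat list of numbers, 7 for each row, row after row: the shift along the tool's x, y, z in mm, then the turn, a rotation vector about the tool's x, y, z in degrees, then the opening, from 0 (shut) to 1 (fully open). A call has 1 to 20 rows; each row shifts and turns the pose as measured when the row begins, along the tool's axes as they then stand; what a row does not reach is not made up. A row lasts 1/10 s, in which the tool goes at most 50 mm and 8.59 degrees, less where a joint would pass 70% of its speed; a pose out of reach is approached as far as the arm can. A call is refused whole if a number of a shift passes 50 or a number of a turn 8.59, either way. A call with a gripper value outside its range is refused whole. The fingers move at their own pace and stop on an object; "newtons" is the grip in N (left out, the last holds). Time passes only in rows, so rows that do not move let the fingers close. It gives the time, the measured TCP pose, the force and the opening at its end, in the units of the state.
- ctrl.get_obs(): the state, without advancing time (a new reading comes with each control period).
- ctrl.grab_frame(name): name is "scene" or "side" or "wrist"; returns a dict with "image" (400x640x3 uint8, blue, green, red), "K" (3x3 intrinsics, pixels), "world_from_camera" (4x4, takes a point from camera to world coordinates). Camera axes: x right, y up, looking along -z (the intrinsics and any distortion apply to the point x, -y, -z); pixel columns grow to the right and rows downward; lengths in m; the calibration is good to about 2 mm. A picture is of the moment at which its call begins. There is no depth.
- ctrl.hand_in(): hands the job in, once; it reports no verdict.
Trained networks look in the newest picture that a camera, given by its name, has taken for a name from the list of things; names that differ only in an ending like _2 or _b are one class to them, and where a whole thing is asked for, a point or a joint stands for the part that bears it (a point fixed in the world has none). Each returns a list of dicts, best first, with "confidence" (0 to 1); they miss things now and then, are a little off and sometimes report something else, mostly with a low value. They report only what shows in the picture. A call takes as long as a camera call. They do not tell look-alikes from the thing itself.
- ctrl.masks_of(query, camera): "mask" (400x640 bool, what is visible of it).
- ctrl.place_of(query, camera): "position" ([x, y, z] in m, in the coordinates of the camera as it stood for that picture, good to about 4 mm: a listed point, or the origin of a listed thing).
The state is a dict: "time_s": time; "q": joint angles; "joint_velocities": joint speeds; "joint_efforts": joint torques, N m; "tcp_pos": TCP position; "orientation": TCP orientation; "ft_force": force on the tool from outside, world axes, zero at the start; "wrist_torque": the same for the moment, N m; "width": finger opening in m.
Only numpy, scipy, OpenCV 4.12 (cv2) and the standard library are available. Lean on these libraries where they do the work, as an engineer would, in place of code of your own. Each camera call takes 0.05 s, during which the arm holds its last target.

### The job

The four things have been put back on the wrong plates: move each one to the middle of its own plate, upright as it stands now: the green-lidded tin to the green plate, the brass gauge ring to the yellow one, the brown sanding block to the orange one and the white carton to the white one. Block and carton shall lie lengthwise along their plates. Clear a plate first by setting a thing aside on the middle of the empty grey mat; never put one thing on another, and leave the mat empty at the end.

Things in the scene. Friction and masses are not known exactly. Their poses are not given: they have to be found in the camera images.
- tin_center (a point): Round screw tin, pale body with dark green lid, 67 mm across (body 65 mm), 32 mm high, about 90 g, solid to the touch (lid fixed). Point: its centre, half-way up; z up. Starts on the orange or the white plate.
- gauge_center (a point): Brass gauge: a flat brass-coloured ring 32 mm across and 9 mm high with a hole in the middle, grasped across its outside. Point: its centre, half-way up (4.5 mm above its underside); z up. Starts on the orange or the white plate.
- block_center (a point): Sanding block, brown, 46 mm (its x) by 76 mm (its y, the long side), 26 mm high; grasp across the 46 mm. Point: its centre, half-way up; z up. Starts on the green or the yellow plate, up to 10 mm off its middle and turned by up to about 0.7 rad from that plate's axes.
- carton_center (a point): Small closed white card box, rigid, 47 mm (its x) by 62 mm (its y, the long side), 26 mm high; grasp across this short side (44 mm to the touch). A like box on a brown one at the back left of the bench is not meant. Point: its centre, half-way up; z up. Starts on the green or the yellow plate, up to 10 mm off its middle and turned by up to about 0.7 rad from that plate's axes.
- green_plate_spot (a point): Green, black-rimmed plate, 100 x 120 x 5 mm, fixed to the bench; a thin white circle is drawn on it. It belongs to the tin. Point: middle of its upper face, 5 mm above the bench; x along its 100 mm side, y along its 120 mm side, z up. Each start puts the plates elsewhere and turns them a little; at the start a wrong thing stands on it.
- yellow_plate_spot (a point): Yellow, black-rimmed plate, 100 x 120 x 5 mm, fixed to the bench; a small black circle is drawn on it. It belongs to the brass gauge. Point: middle of its upper face, 5 mm above the bench; x along its 100 mm side, y along its 120 mm side, z up. Each start puts the plates elsewhere and turns them a little; at the start a wrong thing stands on it.
- orange_plate_spot (a point): Orange, black-rimmed plate, 100 x 120 x 5 mm, fixed to the bench; a black rectangle is drawn on it, long side along y. It belongs to the sanding block. Point: middle of its upper face, 5 mm above the bench; x along its 100 mm side, y along its 120 mm side, z up. Each start puts the plates elsewhere and turns them a little; at the start a wrong thing stands on it.
- white_plate_spot (a point): White, black-rimmed plate, 100 x 120 x 5 mm, fixed to the bench; a black rectangle is drawn on it, long side along y. It belongs to the white carton. Point: middle of its upper face, 5 mm above the bench; x along its 100 mm side, y along its 120 mm side, z up. Each start puts the plates elsewhere and turns them a little; at the start a wrong thing stands on it.
- grey_mat_spot (a point): Grey mat, 100 x 120 x 5 mm, fixed to the bench, empty at the start: the free spot. Point: middle of its upper face, 5 mm above the bench; x along its 100 mm side, y along its 120 mm side, z up.
Things that resemble listed ones, but are neither listed nor needed, are in the scene too. Of the things that look like the part that bears gauge_center, the smaller one is meant.

How it is judged:
By the outcome, as a careful person would: the job done as asked, in the order asked, and still so for the second after the job is handed in, with the robot touching nothing.
It also fails if it takes over 118 s, if anything falls off the work surface, if the arm or the gripper's body presses on something with over 40 N, if the wrist force passes 120 N, or if a joint passes its speed limit or range.

## Working session

There is one attempt and no reset: what is moved stays moved. The work goes in short steps, Python scripts to look and compute and a tool call to move; the robot and the scene stay as the last step left them, time stands still between calls to the robot, and variables do not carry over. Pictures are saved under pics/ and viewed, and the job is handed in when it is done.

Besides the shell and the picture viewer there is one more tool, called after "Call:" by a JSON object that holds its "api" and its "payload", one argument or row to a line. arm_command: Moves the arm, as the interface text tells. Its arguments: {"type":"object","properties":{"plan":{"type":"array"},"newtons":{"type":"number"}},"required":["plan"]}

```bash
ls; mkdir -p pics; python3 - <<'E'
from cell import ctrl
import cv2
for n in ("scene","side","wrist"):
    f=ctrl.grab_frame(n); cv2.imwrite(f"pics/a_{n}.png",f["image"]); print(n,f["K"],f["world_from_camera"])
o=ctrl.get_obs(); print(o)
E
```

```text
pics
scene [[412.01846994   0.         325.67209316]
 [  0.         412.01846994 207.73679067]
 [  0.           0.           1.        ]] [[ 0.82396311  0.37025772 -0.42894523  0.15908609]
 [-0.56649172  0.5207355  -0.63868746 -0.58970887]
 [-0.01311196  0.76924883  0.63881478  0.65034041]
 [ 0.          0.          0.          1.        ]]
side [[506.55363358   0.         316.18475856]
 [  0.         506.55363358 199.31345946]
 [  0.           0.           1.        ]] [[-0.96006182  0.0997383  -0.26140691  0.2143025 ]
 [-0.2797659  -0.35394538  0.89244255  1.13779619]
 [-0.00351307  0.92993276  0.36771282  0.50875429]
 [ 0.          0.          0.          1.        ]]
wrist [[296.40304344   0.         316.84364168]
 [  0.         296.40304344 202.01163522]
 [  0.           0.           1.        ]] [[ 0.3143792  -0.91076915 -0.26770372  0.12278647]
 [ 0.94929545  0.30103442  0.09064453  0.61535407]
 [-0.0019682  -0.28262667  0.95922797  0.38327455]
 [ 0.          0.          0.          1.        ]]
{'time_s': 0.15, 'q': array([ 6.43952357e+01,  1.26655484e+01,  8.75109067e+01, -1.49063366e-03,
        7.99112107e+01, -7.22520466e+00]), 'joint_velocities': array([-0.01147127, -0.0738502 , -0.32839879, -0.01819451,  0.05669417,
        0.04223568]), 'joint_efforts': array([ 5.78896461e-06, -4.95196509e+01, -3.87876749e+01,  6.97726593e-02,
        5.31988742e-02, -8.77707907e-05]), 'tcp_pos': array([0.19687832, 0.5926862 , 0.23267929]), 'orientation': array([[-6.38131223e-04, -9.48989950e-01,  3.15305675e-01],
       [-1.39086848e-03,  3.15306276e-01,  9.48988945e-01],
       [-9.99998829e-01,  1.67030751e-04, -1.52112699e-03]]), 'ft_force': array([ 0.04486877, -0.31610098, -0.33526759]), 'wrist_torque': array([0.01498295, 0.06127895, 0.00973075]), 'width': 0.08684751570890172}
```

View pics/a_scene.png

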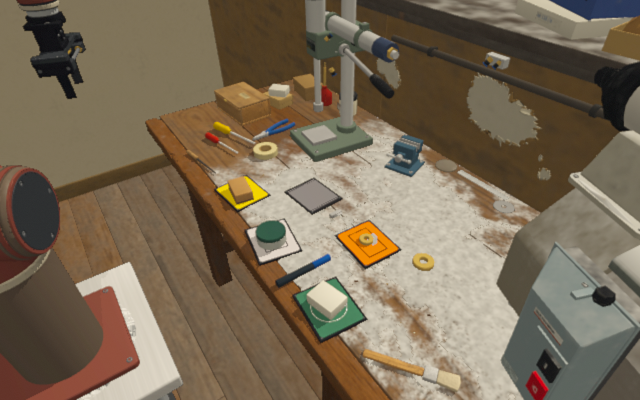

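View pics/a_side.png

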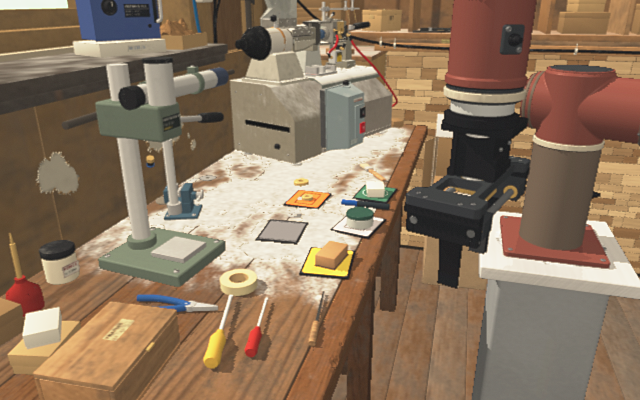

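View pics/a_wrist.png

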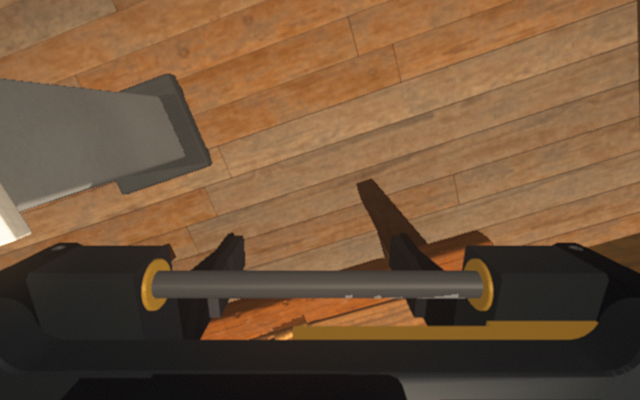

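```bash
cat > h.py <<'E'
import numpy as np,cv2
from cell import ctrl
def ray(f,u,v):
    K=f["K"];d=np.array([(u-K[0,2])/K[0,0],-(v-K[1,2])/K[1,1],-1.]);T=np.asarray(f["world_from_camera"])
    return T[:3,3],T[:3,:3]@d
def px2w(f,u,v,z):
    o,d=ray(f,u,v);return o+d*(z-o[2])/d[2]
def w2px(f,p):
    T=np.asarray(f["world_from_camera"]);c=T[:3,:3].T@(np.asarray(p)-T[:3,3]);x=c[0]/-c[2];y=-c[1]/-c[2];K=f["K"]
    return np.array([K[0,0]*x+K[0,2],K[1,1]*y+K[1,2]])
E
python3 - <<'E'
from h import *
names="tin gauge block carton".split()
for n in ("scene","side"):
    f=ctrl.grab_frame(n);T=f["world_from_camera"]
    print(n,[k for k in f])
    for q in [a+"_center" for a in names]+[a+"_plate_spot" for a in "green yellow orange white".split()]+["grey_mat_spot"]:
        for r in ctrl.place_of(q,n)[:3]:
            p=T[:3,:3]@np.array(r["position"])+T[:3,3]; print(q,round(r["confidence"],2),p.round(4),w2px(f,p).round(0))
    s=f["image"]; 
    c=s[160:350,180:450] if n=="scene" else s[160:290,230:420]
    cv2.imwrite(f"pics/b_{n}.png",cv2.resize(c,None,fx=2.9 if n=="scene" else 4,fy=2.9 if n=="scene" else 4,interpolation=cv2.INTER_CUBIC))
E
```

```text
scene ['image', 'K', 'world_from_camera']
tin_center 0.6 [0.429  0.0323 0.0233] [271. 234.]
tin_center 0.32 [0.5937 0.122  0.0006] [311. 195.]
gauge_center 0.8 [ 0.6561 -0.2086  0.01  ] [422. 260.]
block_center 0.91 [0.4481 0.2294 0.02  ] [240. 189.]
carton_center 0.81 [ 0.4301 -0.1834  0.0135] [326. 301.]
green_plate_spot 0.55 [ 0.4305 -0.1909  0.0069] [329. 306.]
yellow_plate_spot 0.6 [0.457  0.2373 0.0073] [243. 190.]
yellow_plate_spot 0.16 [0.4265 0.0368 0.023 ] [269. 234.]
orange_plate_spot 0.64 [ 0.5973 -0.0943  0.0048] [366. 242.]
white_plate_spot 0.61 [0.4318 0.034  0.0048] [272. 239.]
grey_mat_spot 0.62 [0.597  0.1212 0.002 ] [313. 195.]
side ['image', 'K', 'world_from_camera']
tin_center 0.73 [0.4307 0.0337 0.02  ] [359. 217.]
tin_center 0.56 [ 0.4248 -0.1825  0.0158] [377. 189.]
gauge_center 0.63 [ 0.6002 -0.0875  0.0055] [307. 198.]
gauge_center 0.58 [ 0.6556 -0.2137  0.0015] [301. 182.]
block_center 0.83 [0.4458 0.2296 0.0128] [332. 255.]
block_center 0.27 [ 0.4293 -0.1899  0.0014] [375. 192.]
carton_center 0.66 [ 0.4247 -0.1838  0.0144] [377. 189.]
green_plate_spot 0.86 [ 0.43   -0.1886 -0.0007] [375. 193.]
yellow_plate_spot 0.71 [0.4511 0.2372 0.0012] [329. 262.]
orange_plate_spot 0.96 [ 0.6005 -0.0938  0.0013] [307. 198.]
orange_plate_spot 0.53 [ 0.4263 -0.1818  0.0156] [376. 189.]
white_plate_spot 0.69 [0.4344 0.0363 0.0049] [357. 223.]
grey_mat_spot 0.84 [0.5957 0.1223 0.0041] [282. 230.]
grey_mat_spot 0.35 [0.4283 0.0353 0.0216] [360. 217.]
```

View pics/b_scene.png

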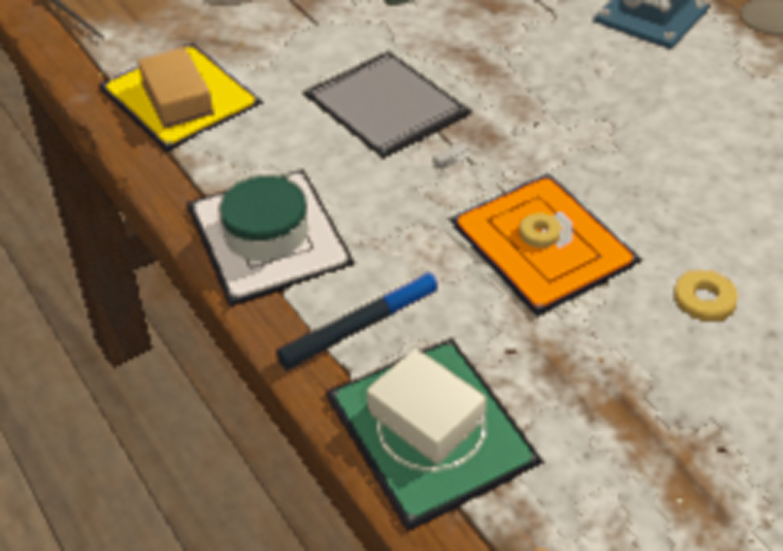

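View pics/b_side.png

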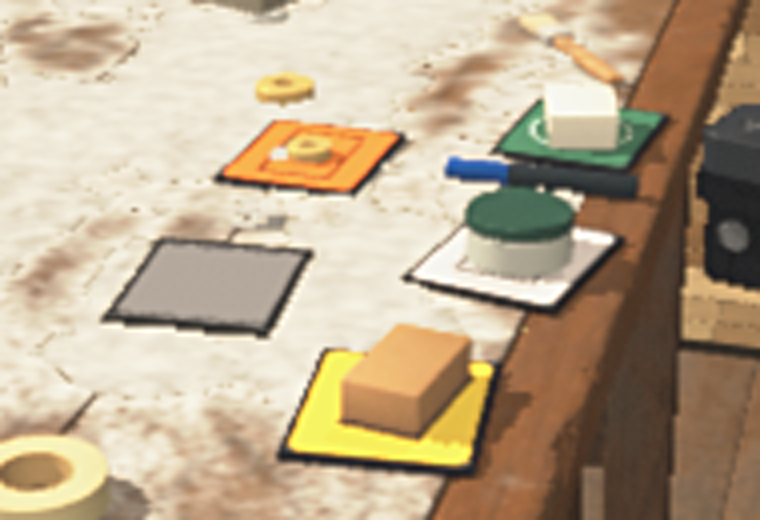

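```bash
cat >> h.py <<'E'
def rect(f,z,x0,x1,y0,y1,s=1.0):
    # top-down: image right = -y, image up = +x ; s mm/px
    W=int((y1-y0)*1000/s);H=int((x1-x0)*1000/s)
    w=np.array([[x1,y1],[x1,y0],[x0,y0],[x0,y1]]);src=np.float32([w2px(f,(a,b,z)) for a,b in w]);dst=np.float32([[0,0],[W,0],[W,H],[0,H]])
    return cv2.warpPerspective(f["image"],cv2.getPerspectiveTransform(src,dst),(W,H),flags=cv2.INTER_CUBIC)
HUE={"green":(70,85,100,90,255),"yellow":(24,34,200,150,255),"orange":(8,20,225,150,255)}
def edgefit(f,c,yaw,z=.005,size=(.1,.12),search=.012,pol=None):
    """refine rectangle pose: for sample points along every edge search normal for strongest dark->/gradient; least squares"""
    from scipy.optimize import least_squares
    g=cv2.GaussianBlur(f["image"],(3,3),0).astype(np.float32)
    return None
E
python3 - <<'E'
from h import *
for n in ("scene","side"):
    f=ctrl.grab_frame(n)
    r=rect(f,.005,.36,.68,-.27,.32,.75); print(r.shape); cv2.imwrite(f"pics/c_{n}.png",r)
E
```

```text
(426, 786, 3)
(426, 786, 3)
```

View pics/c_scene.png

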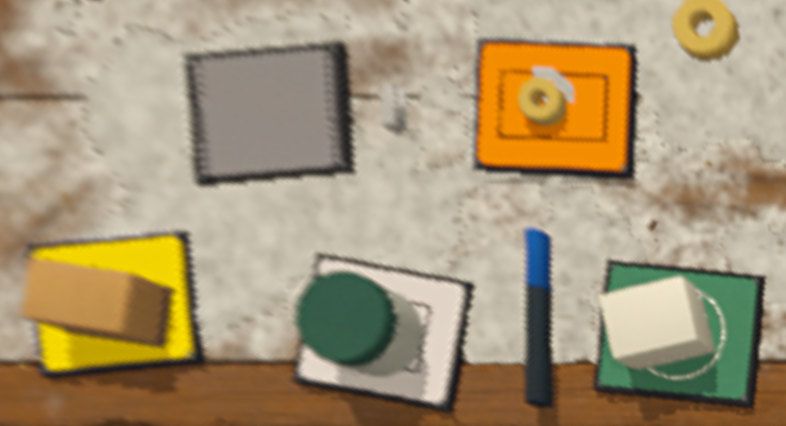

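View pics/c_side.png

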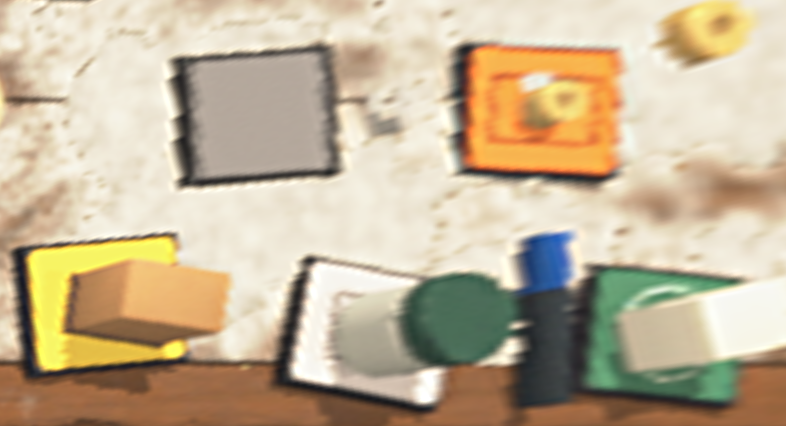

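```bash
cat >> h.py <<'E'
from scipy.linalg import logm,expm
from scipy.spatial.transform import Rotation as Ro
def Rdown(yaw):
    """yaw deg of jaw axis z in world"""
    a=np.radians(yaw);z=np.array([np.cos(a),np.sin(a),0]);x=np.array([0,0,-1.]);return np.column_stack([x,np.cross(z,x),z])
def go(p,yaw,o=None,lin=45,ang=8.0,n=None,start=None):
    o=o or ctrl.get_obs();A=np.eye(4);A[:3,:3]=o["orientation"];A[:3,3]=o["tcp_pos"]
    if start is not None:A[:3,:3]=Rdown(start[1]);A[:3,3]=start[0]
    cur=np.degrees(np.arctan2(A[1,2],A[0,2]))
    while yaw-cur>90:yaw-=180
    while yaw-cur<-90:yaw+=180
    B=np.eye(4);B[:3,:3]=Rdown(yaw);B[:3,3]=p
    D=np.linalg.inv(A)@B
    if n is None:n=int(max(1,np.ceil(np.linalg.norm(D[:3,3])*1000/lin),np.ceil(np.degrees(np.linalg.norm(Ro.from_matrix(D[:3,:3]).as_rotvec()))/ang)))
    S=expm(np.real(logm(D))/n);r=np.degrees(Ro.from_matrix(S[:3,:3]).as_rotvec())
    print(f"n={n} yaw {cur:.1f}->{yaw:.1f} row:",(S[:3,3]*1000).round(1).tolist(),r.round(2).tolist())
E
python3 - <<'E'
from h import *
go((.45,.03,.25),90)
E
```

```text
n=14 yaw 71.6->90.0 row: [-1.2, -24.8, -36.7] [-1.31, 0.0, 0.0]
```

Call:
{"api": "arm_command", "payload": {
  "plan": [-1.2,-24.8,-36.7,-1.31,0,0,1,-1.2,-24.8,-36.7,-1.31,0,0,1,-1.2,-24.8,-36.7,-1.31,0,0,1,-1.2,-24.8,-36.7,-1.31,0,0,1,-1.2,-24.8,-36.7,-1.31,0,0,1,-1.2,-24.8,-36.7,-1.31,0,0,1,-1.2,-24.8,-36.7,-1.31,0,0,1,-1.2,-24.8,-36.7,-1.31,0,0,1,-1.2,-24.8,-36.7,-1.31,0,0,1,-1.2,-24.8,-36.7,-1.31,0,0,1,-1.2,-24.8,-36.7,-1.31,0,0,1,-1.2,-24.8,-36.7,-1.31,0,0,1,-1.2,-24.8,-36.7,-1.31,0,0,1,-1.2,-24.8,-36.7,-1.31,0,0,1,0,0,0,0,0,0,1]
}}

```text
time_s: 2.75
tcp_pos: [0.4626, 0.0111, 0.2526]
orientation: [[0.012, -1.0, -0.018], [-0.0, -0.018, 1.0], [-1.0, -0.012, -0.0]]
ft_force: [-0.1, 0.3, 0.2]
width: 0.0867
```

```bash
python3 - <<'E'
from h import *
f=ctrl.grab_frame("wrist"); cv2.imwrite("pics/d_wrist.png",f["image"])
o=ctrl.get_obs();print(o["time_s"],o["tcp_pos"],o["ft_force"])
np.save("w1.npy",f,allow_pickle=True)
r=rect(f,.005,.36,.68,-.27,.32,.75);cv2.imwrite("pics/d_rect.png",r)
E
```

```text
2.8 [0.46139142 0.01295531 0.25229478] [0.1611601  0.4944454  0.38540729]
```

View pics/d_wrist.png

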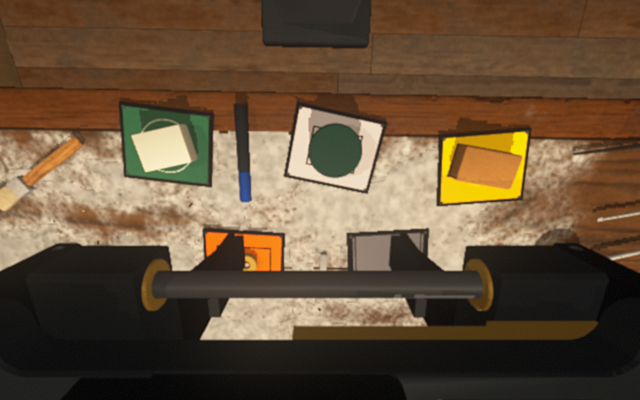

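View pics/d_rect.png

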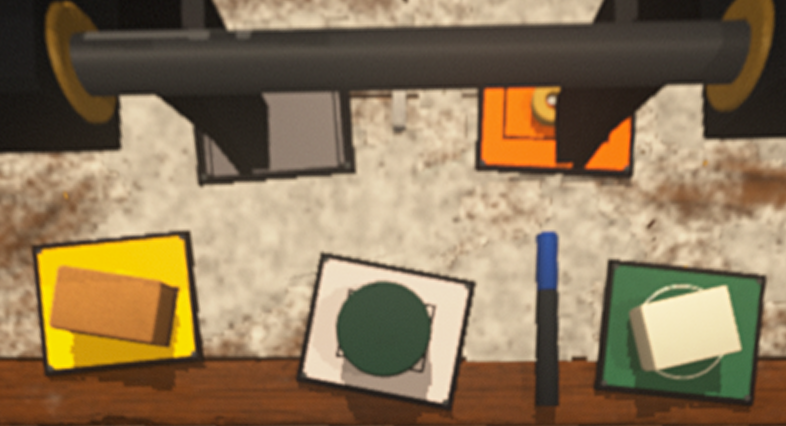

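```bash
cat >> h.py <<'E'
def flood(f,z,c,half=.09,s=.5,tol=(14,14,14),show=None,fixed=True):
    """flood around seed world xy c at height z; returns hull minAreaRect in world: center, sizes(mm), yaw of long side, area(mm2) and enclosing circle"""
    x0,x1,y0,y1=c[0]-half,c[0]+half,c[1]-half,c[1]+half
    r=cv2.GaussianBlur(rect(f,z,x0,x1,y0,y1,s),(3,3),0);h,w=r.shape[:2]
    m=np.zeros((h+2,w+2),np.uint8);seed=(w//2,h//2)
    cv2.floodFill(r.copy(),m,seed,0,tol,tol,4|(255<<8)|cv2.FLOODFILL_MASK_ONLY|(cv2.FLOODFILL_FIXED_RANGE if fixed else 0))
    m=m[1:-1,1:-1];m=cv2.morphologyEx(m,cv2.MORPH_OPEN,np.ones((5,5),np.uint8))
    return mstat(m,x1,y1,s,r,show)
def mstat(m,x1,y1,s,r=None,show=None):
    ct=max(cv2.findContours(m,cv2.RETR_EXTERNAL,cv2.CHAIN_APPROX_NONE)[0],key=cv2.contourArea);hull=cv2.convexHull(ct)
    (u,v),(a,b),t=cv2.minAreaRect(hull);bx=cv2.boxPoints(((u,v),(a,b),t));W=lambda q:np.array([x1-(q[1]+.5)*s/1000,y1-(q[0]+.5)*s/1000])
    P=[W(q) for q in bx];e1=P[1]-P[0];e2=P[2]-P[1];L=e1 if np.linalg.norm(e1)>np.linalg.norm(e2) else e2
    cc,rad=cv2.minEnclosingCircle(hull);M=cv2.moments(hull)
    if show:
        cv2.drawContours(r,[ct],-1,(255,0,255),1);cv2.drawContours(r,[bx.astype(int)],-1,(255,255,0),1);cv2.imwrite(show,r)
    return dict(c=W((u,v)).round(4),mm=(round(max(a,b)*s,1),round(min(a,b)*s,1)),yaw=round(float(np.degrees(np.arctan2(L[1],L[0]))%180),1),circ=W(cc).round(4),rad=round(rad*s,1),cen=W((M['m10']/M['m00'],M['m01']/M['m00'])).round(4),fill=round(cv2.contourArea(ct)/max(1,a*b),3))
E
cat > m1.py <<'E'
from h import *
f=np.load("w1.npy",allow_pickle=True).item()
# seeds in 0.75mm map px
w=lambda u,v:(.68-v*.00075,.32-u*.00075)
for n,z,s,t in [("white",.005,w(460,300),30),("yellow",.005,w(170,260),40),("green",.005,w(740,290),30)]:
    print(n,s,flood(f,z,s,.13,.5,(t,)*3,f"pics/e_{n}.png",False if 0 else True))
for n,z,s,t in [("tin",.037,(.43,.034),25),("block",.031,(.448,.236),22),("carton",.031,(.43,-.18),30)]:
    print(n,s,flood(f,z,s,.06,.3,(t,)*3,f"pics/e_{n}.png"))
E
python3 m1.py; cd pics; python3 -c "
import cv2,numpy as np
L=[cv2.resize(cv2.imread(f'e_{n}.png'),(260,260)) for n in 'white yellow green tin block carton'.split()]
cv2.imwrite('e_all.png',np.vstack([np.hstack(L[:3]),np.hstack(L[3:])]))"
```

```text
white (0.45500000000000007, -0.025000000000000022) {'c': array([0.4316, 0.0304]), 'mm': (109.1, 88.9), 'yaw': 79.1, 'circ': array([0.4315, 0.0304]), 'rad': 67.5, 'cen': array([0.4316, 0.0304]), 'fill': 0.412}
yellow (0.48500000000000004, 0.1925) {'c': array([0.453 , 0.2328]), 'mm': (110.0, 89.5), 'yaw': 95.9, 'circ': array([0.4532, 0.2328]), 'rad': 68.0, 'cen': array([0.4529, 0.2328]), 'fill': 0.397}
green (0.4625, -0.23500000000000004) {'c': array([ 0.4309, -0.1918]), 'mm': (110.0, 89.8), 'yaw': 84.2, 'circ': array([ 0.4311, -0.1916]), 'rad': 68.6, 'cen': array([ 0.4309, -0.1917]), 'fill': 0.394}
tin (0.43, 0.034) {'c': array([0.4285, 0.0303]), 'mm': (64.1, 63.9), 'yaw': 174.1, 'circ': array([0.4288, 0.03  ]), 'rad': 33.2, 'cen': array([0.4284, 0.0301]), 'fill': 0.788}
block (0.448, 0.236) {'c': array([0.448, 0.226]), 'mm': (72.1, 42.1), 'yaw': 81.3, 'circ': array([0.4478, 0.2262]), 'rad': 41.1, 'cen': array([0.4481, 0.2262]), 'fill': 0.965}
carton (0.43, -0.18) {'c': array([ 0.4313, -0.1848]), 'mm': (61.4, 47.0), 'yaw': 102.5, 'circ': array([ 0.4312, -0.1849]), 'rad': 37.1, 'cen': array([ 0.4313, -0.1849]), 'fill': 0.948}
```

View pics/e_all.png

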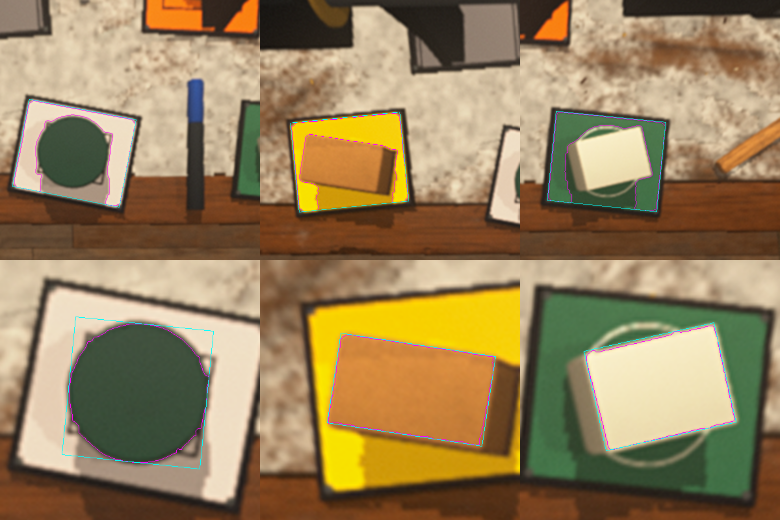

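```bash
python3 - <<'E'
from h import *
go((.4286,.0302,.06),90,n=6)
E
```

```text
n=6 yaw 91.0->90.0 row: [32.0, 5.6, 2.9] [0.17, 0.01, 0.1]
```

Call:
{"api": "arm_command", "payload": {
  "plan": [32,5.6,2.9,0.17,0,0.1,1,32,5.6,2.9,0.17,0,0.1,1,32,5.6,2.9,0.17,0,0.1,1,32,5.6,2.9,0.17,0,0.1,1,32,5.6,2.9,0.17,0,0.1,1,16,5.6,2.9,0.17,0,0.1,1,0,0,0,0,0,0,1]
}}

```text
time_s: 3.5
tcp_pos: [0.4255, 0.0372, 0.0722]
orientation: [[0.003, -1.0, -0.002], [0.003, -0.002, 1.0], [-1.0, -0.003, 0.003]]
ft_force: [-0.2, 0.2, 0.6]
width: 0.0871
```

```bash
python3 - <<'E'
from h import *
go((.4286,.0302,.022),90,n=3)
E
```

```text
n=3 yaw 90.1->90.0 row: [16.7, -1.0, -2.4] [0.03, 0.06, 0.05]
```

Call:
{"api": "arm_command", "payload": {
  "plan": [8,-2,-4,0.1,0.2,0.1,1,10,-1,-2,0,0,0,1,16,0,-1,0,0,0,1,10,0,0,0,0,0,1,0,0,0,0,0,0,1]
}}

```text
time_s: 4.0
tcp_pos: [0.4332, 0.0305, 0.0297]
orientation: [[0.01, -1.0, -0.002], [-0.001, -0.002, 1.0], [-1.0, -0.01, -0.001]]
ft_force: [0.9, 0.5, 0.4]
width: 0.0869
```

```bash
python3 - <<'E'
from h import *
go((.4286,.0302,.022),90,n=1)
E
```

```text
n=1 yaw 90.1->90.0 row: [7.7, 4.6, -0.3] [0.13, -0.07, 0.54]
```

Call:
{"api": "arm_command", "payload": {
  "plan": [7,4,0,0,0,0.5,1,0,0,0,0,0,0,1,0,0,0,0,0,0,0,0,0,0,0,0,0,0,0,0,0,0,0,0,0,0,0,0,0,0,0,0],
  "newtons": 20
}}

```text
time_s: 4.6
tcp_pos: [0.4311, 0.0301, 0.0242]
orientation: [[0.004, -1.0, -0.002], [-0.001, -0.002, 1.0], [-1.0, -0.004, -0.002]]
ft_force: [-0.1, 1.0, -1.1]
width: 0.0661
```

Call:
{"api": "arm_command", "payload": {
  "plan": [-20,0,0,0,0,0,0,-40,0,0,0,0,0,0,-20,0,0,0,0,0,0,0,0,0,0,0,0,0]
}}

```text
time_s: 5.0
tcp_pos: [0.4292, 0.0304, 0.1057]
orientation: [[0.0, -1.0, -0.002], [-0.001, -0.002, 1.0], [-1.0, -0.0, -0.001]]
ft_force: [-0.2, -0.3, -1.9]
width: 0.0663
```

```bash
cat > snap.py <<'E'
from h import *
import sys
n=sys.argv[1];f=ctrl.grab_frame("wrist");cv2.imwrite(f"pics/{n}.png",f["image"]);np.save(n+".npy",f,allow_pickle=True)
o=ctrl.get_obs();print(o["time_s"],o["tcp_pos"].round(4),o["width"].round(4),o["ft_force"].round(1))
E
python3 snap.py f1; python3 - <<'E'
from h import *
f=np.load("f1.npy",allow_pickle=True).item();o=ctrl.get_obs()
print(w2px(f,o["tcp_pos"]), [w2px(f,o["tcp_pos"]+o["orientation"]@np.array([-.013,0,k])) for k in (-.0335,0,.0335)])
go((.596,.122,.11),90)
E
```

```text
[320.39137179 257.67245356] [array([256.67679009, 269.12809728]), array([320.67045051, 269.19512346]), array([384.66228882, 269.26214774])]
n=5 yaw 90.1->90.0 row: [-1.1, -33.5, 18.3] [0.02, -0.01, -0.01]Traceback (most recent call last):
  File "snap.py", line 4, in <module>
    o=ctrl.get_obs();print(o["time_s"],o["tcp_pos"].round(4),o["width"].round(4),o["ft_force"].round(1))
                                                             ^^^^^^^^^^^^^^^^
AttributeError: 'float' object has no attribute 'round'
```

View pics/f1.png

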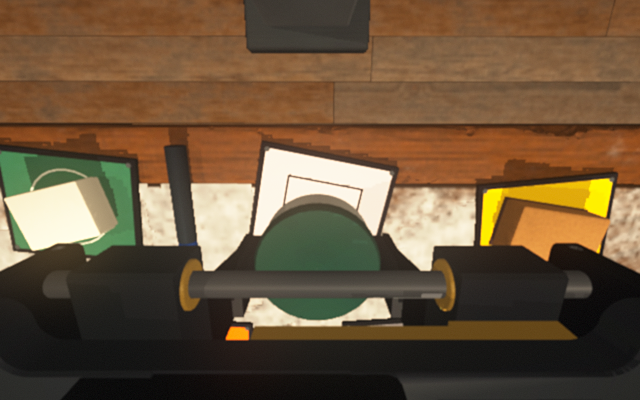

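```bash
sed -i 's/o\["width"\].round(4)/round(o["width"],4)/' snap.py; python3 - <<'E'
from h import *
go((.5985,.1163,.07),90,n=5)
E
```

```text
n=5 yaw 90.1->90.0 row: [6.9, -34.0, 17.1] [0.02, -0.01, -0.01]
```

Call:
{"api": "arm_command", "payload": {
  "plan": [4,-34,17,0,0,0,0,4,-34,17,0,0,0,0,4,-34,17,0,0,0,0,6,-34,17,0,0,0,0,4,-20,10,0,0,0,0,0,0,0,0,0,0,0]
}}

```text
time_s: 5.65
tcp_pos: [0.5836, 0.1112, 0.0691]
orientation: [[-0.012, -1.0, 0.0], [-0.002, 0.0, 1.0], [-1.0, 0.012, -0.002]]
ft_force: [-0.1, -0.2, -0.6]
width: 0.0665
```

```bash
python3 - <<'E'
from h import *
go((.5985,.1163,.026),90,n=4)
E
```

```text
n=4 yaw 90.0->90.0 row: [10.8, -3.8, 1.3] [-0.0, -0.03, -0.18]
```

Call:
{"api": "arm_command", "payload": {
  "plan": [4,-10,4,0,0,-0.4,0,12,-4,1,0,0,-0.2,0,15,0,0,0,0,0,0,9,0,0,0,0,0,0,0,0,0,0,0,0,0]
}}

```text
time_s: 6.15
tcp_pos: [0.5935, 0.1155, 0.0213]
orientation: [[-0.008, -1.0, -0.0], [-0.002, -0.0, 1.0], [-1.0, 0.008, -0.002]]
ft_force: [2.5, 2.0, 7.3]
width: 0.0656
```

```bash
python3 - <<'E'
from h import *
go((.5985,.1163,.0245),90,n=1)
E
```

```text
n=1 yaw 90.0->90.0 row: [-3.3, -5.0, 0.8] [0.02, -0.13, -0.48]
```

Call:
{"api": "arm_command", "payload": {
  "plan": [-8,-3,0.5,0,0,-0.5,0,-2,-2,0.5,0,0,0,0,0,0,0,0,0,0,0]
}}

```text
time_s: 6.45
tcp_pos: [0.5964, 0.1156, 0.0297]
orientation: [[-0.003, -1.0, 0.001], [-0.003, 0.001, 1.0], [-1.0, 0.003, -0.003]]
ft_force: [0.2, 0.9, -0.9]
width: 0.0657
```

```bash
python3 - <<'E'
from h import *
go((.5985,.1163,.0245),90,n=1)
E
```

```text
n=1 yaw 90.0->90.0 row: [5.2, -2.1, 0.8] [-0.03, -0.15, -0.16]
```

Lower, release, and rise.

Call:
{"api": "arm_command", "payload": {
  "plan": [1,-2.5,0.5,0,0,-0.2,0,4,0,0,0,0,0,0,0,0,0,0,0,0,0,0,0,0,0,0,0,1,0,0,0,0,0,0,1,0,0,0,0,0,0,1,0,0,0,0,0,0,1]
}}

```text
time_s: 7.15
tcp_pos: [0.5982, 0.1158, 0.0235]
orientation: [[-0.0, -1.0, 0.001], [-0.003, 0.001, 1.0], [-1.0, 0.0, -0.003]]
ft_force: [-1.2, 0.3, 0.5]
width: 0.0852
```

```bash
python3 - <<'E'
from h import *
o=ctrl.get_obs();p=o["tcp_pos"]
go((p[0],p[1],.12),90,n=2)
go((.5,-.10,.15),12.5,start=((p[0],p[1],.12),90))
E
```

```text
n=2 yaw 90.0->90.0 row: [-48.3, 0.0, -0.1] [-0.02, -0.08, -0.01]
n=10 yaw 90.0->12.5 row: [-3.0, -4.6, -25.2] [7.75, 0.0, 0.0]
```

```bash
python3 - <<'E'
from h import *
o=ctrl.get_obs();p=o["tcp_pos"]
go((.4313,-.1848,.15),12.5,start=((p[0],p[1],.12),90),n=12)
E
```

```text
n=12 yaw 90.0->12.5 row: [-2.5, -3.5, -30.7] [6.46, 0.0, 0.0]
```

Call:
{"api": "arm_command", "payload": {
  "plan": [-40,0,0,0,0,0,1,-48,0,0,0,0,0,1,-2.5,-3.5,-30.7,6.46,0,0,1,-2.5,-3.5,-30.7,6.46,0,0,1,-2.5,-3.5,-30.7,6.46,0,0,1,-2.5,-3.5,-30.7,6.46,0,0,1,-2.5,-3.5,-30.7,6.46,0,0,1,-2.5,-3.5,-30.7,6.46,0,0,1,-2.5,-3.5,-30.7,6.46,0,0,1,-2.5,-3.5,-30.7,6.46,0,0,1,-2.5,-3.5,-30.7,6.46,0,0,1,-2.5,-3.5,-30.7,6.46,0,0,1,-2.5,-3.5,-30.7,6.46,0,0,1,-2.5,-3.5,-30.7,6.46,0,0,1,0,0,0,0,0,0,1,0,0,0,0,0,0,1]
}}

```text
time_s: 8.75
tcp_pos: [0.4224, -0.1905, 0.1508]
orientation: [[0.009, -0.162, 0.987], [-0.008, 0.987, 0.162], [-1.0, -0.01, 0.008]]
ft_force: [-0.6, -0.2, -0.7]
width: 0.0872
```

```bash
python3 snap.py g1; python3 - <<'E'
from h import *
f=np.load("g1.npy",allow_pickle=True).item()
cv2.imwrite("pics/g1r.png",rect(f,.005,.33,.68,-.27,.15,.75))
print("carton",flood(f,.031,(.4313,-.1848),.06,.3,(30,)*3,"pics/g_c.png"))
print("green",flood(f,.005,(.4625,-.235),.13,.5,(30,)*3,"pics/g_g.png"))
print("white",flood(f,.005,(.455,-.02),.13,.5,(30,)*3,"pics/g_w.png"))
E
```

```text
8.8 [ 0.4226 -0.1903  0.1507] 0.0871 [ 0.5 -1.3 -0.6]
carton {'c': array([ 0.4311, -0.1853]), 'mm': (61.3, 47.1), 'yaw': 103.5, 'circ': array([ 0.4313, -0.1852]), 'rad': 37.4, 'cen': array([ 0.4312, -0.1853]), 'fill': 0.952}
green {'c': array([ 0.4307, -0.1917]), 'mm': (109.8, 89.8), 'yaw': 84.1, 'circ': array([ 0.4311, -0.1916]), 'rad': 68.6, 'cen': array([ 0.4307, -0.1916]), 'fill': 0.421}
white {'c': array([ 0.4438, -0.0248]), 'mm': (52.4, 17.9), 'yaw': 9.5, 'circ': array([ 0.4425, -0.0173]), 'rad': 26.2, 'cen': array([ 0.4484, -0.0214]), 'fill': 0.559}
```

View pics/g1.png

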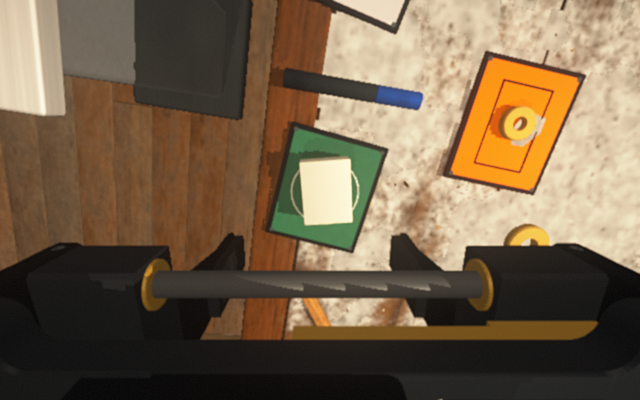

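View pics/g1r.png

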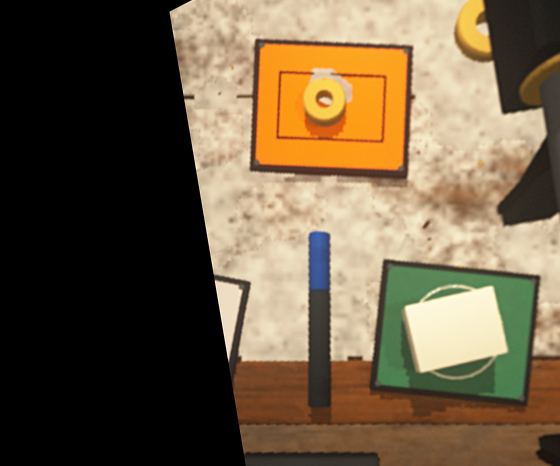

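```bash
python3 - <<'E'
from h import *
f=np.load("g1.npy",allow_pickle=True).item()
print("orange",flood(f,.005,(.625,-.125),.13,.5,(40,)*3,"pics/g_o.png"))
r=rect(f,.014,.56,.64,-.13,-.05,.25);hsv=cv2.cvtColor(r,cv2.COLOR_BGR2HSV)
m=((hsv[...,0]>18)&(hsv[...,0]<30)&(hsv[...,1]>60)).astype(np.uint8)*255
m=cv2.morphologyEx(m,cv2.MORPH_OPEN,np.ones((5,5),np.uint8))
print("gauge",mstat(m,.64,-.05,.25,r,"pics/g_ga.png"))
cv2.imwrite("pics/g_2.png",np.hstack([cv2.resize(cv2.imread("pics/g_o.png"),(390,390)),cv2.resize(r,(390,390))]))
go((.4312,-.1852,.05),13.2,n=4)
go((.4312,-.1852,.019),13.2,n=4)
E
```

```text
orange {'c': array([ 0.5999, -0.0985]), 'mm': (110.4, 90.6), 'yaw': 87.6, 'circ': array([ 0.6   , -0.0985]), 'rad': 68.6, 'cen': array([ 0.5999, -0.0986]), 'fill': 0.984}
gauge {'c': array([ 0.6005, -0.0935]), 'mm': (29.8, 29.8), 'yaw': 90.0, 'circ': array([ 0.6006, -0.0935]), 'rad': 15.2, 'cen': array([ 0.6005, -0.0936]), 'fill': 0.786}
n=4 yaw 9.4->13.2 row: [25.2, 1.0, 2.3] [-0.95, 0.1, 0.14]
n=4 yaw 9.4->13.2 row: [32.9, 1.1, 2.2] [-0.95, 0.1, 0.14]
```

View pics/g_2.png

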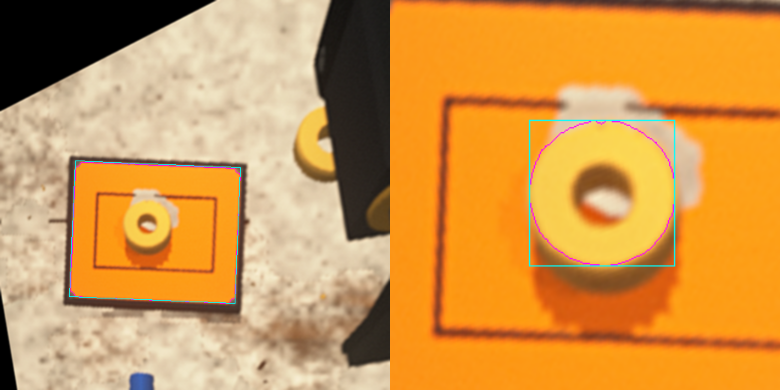

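Call:
{"api": "arm_command", "payload": {
  "plan": [20,2,4,-1.5,0.2,0.3,1,30,1.5,3,-1.3,0.1,0.1,1,30,0.5,2,-1,0,0,1,15,0,0,0,0,0,1,0,0,0,0,0,0,1]
}}

```text
time_s: 9.3
tcp_pos: [0.4379, -0.1839, 0.0547]
orientation: [[0.009, -0.241, 0.97], [-0.005, 0.97, 0.242], [-1.0, -0.007, 0.007]]
ft_force: [-0.4, 0.4, 0.8]
width: 0.0867
```

```bash
python3 - <<'E'
from h import *
go((.4312,-.1852,.019),13.2,n=2)
E
```

```text
n=2 yaw 14.0->13.2 row: [17.8, 0.2, -3.5] [0.39, 0.2, 0.2]
```

Call:
{"api": "arm_command", "payload": {
  "plan": [5,0,-4,0.5,0.2,0.2,1,15,0,-1.5,0.2,0,0.1,1,14,0,-0.5,0,0,0,1,0,0,0,0,0,0,1]
}}

```text
time_s: 9.7
tcp_pos: [0.4355, -0.1856, 0.0222]
orientation: [[0.007, -0.233, 0.972], [-0.002, 0.972, 0.233], [-1.0, -0.004, 0.006]]
ft_force: [-0.1, 0.5, 0.2]
width: 0.0871
```

```bash
python3 - <<'E'
from h import *
go((.4312,-.1852,.019),13.2,n=1)
E
```

```text
n=1 yaw 13.5->13.2 row: [3.2, 1.4, -4.1] [0.27, 0.37, 0.23]
```

Call:
{"api": "arm_command", "payload": {
  "plan": [3,1.5,-4,0.3,0.3,0.2,1,0,0,0,0,0,0,0.7,0,0,0,0,0,0,0,0,0,0,0,0,0,0,0,0,0,0,0,0,0,0,0,0,0,0,0,0,0,0,0,0,0,0,0],
  "newtons": 20
}}

```text
time_s: 10.4
tcp_pos: [0.434, -0.1867, 0.0233]
orientation: [[0.006, -0.228, 0.974], [-0.004, 0.974, 0.228], [-1.0, -0.005, 0.005]]
ft_force: [-1.4, -0.1, 0.4]
width: 0.0468
```

```bash
python3 - <<'E'
from h import *
p=ctrl.get_obs()["tcp_pos"]
go((.4316,.0304,.085),-10.9,n=7,start=((p[0],p[1],p[2]+.065),13.2))
E
```

```text
n=7 yaw 13.2->-10.9 row: [0.5, 31.2, 1.2] [3.44, 0.0, 0.0]
```

Call:
{"api": "arm_command", "payload": {
  "plan": [-25,0,0,0,0,0,0,-40,0,0,0,0,0,0,0,31,1.2,3.44,0,0,0,0,31,1.2,3.44,0,0,0,0,31,1.2,3.44,0,0,0,0,31,1.2,3.44,0,0,0,0,31,1.2,3.44,0,0,0,0,31,1.2,3.44,0,0,0,0,25,1.2,3.44,0,0,0,0,0,0,0,0,0,0]
}}

```text
time_s: 11.4
tcp_pos: [0.4319, 0.0294, 0.0912]
orientation: [[0.01, 0.21, 0.978], [-0.004, 0.978, -0.21], [-1.0, -0.002, 0.01]]
ft_force: [-1.0, -0.0, -0.5]
width: 0.0448
```

```bash
python3 snap.py h1; python3 - <<'E'
from h import *
f=np.load("h1.npy",allow_pickle=True).item();o=ctrl.get_obs();p=o["tcp_pos"]
z=p[2]-.0233+.031
r=flood(f,z,p[:2],.06,.3,(30,)*3,"pics/h_c.png");print(r,"tool off mm",(o["orientation"].T@np.r_[r["c"]-p[:2],0])*1000)
go((.4316,.0304,.04),-10.9,n=4)
E
```

```text
11.45 [0.4317 0.0284 0.0911] 0.0448 [-0.5  0.4  0.1]
{'c': array([0.4335, 0.0382]), 'mm': (45.9, 27.4), 'yaw': 167.5, 'circ': array([0.4333, 0.0386]), 'rad': 26.0, 'cen': array([0.4335, 0.0382]), 'fill': 0.85} tool off mm [-0.02669012  9.97013291 -0.26938413]
n=4 yaw -12.1->-10.9 row: [12.8, 0.5, -0.2] [-0.29, 0.14, 0.04]
```

View pics/h1.png

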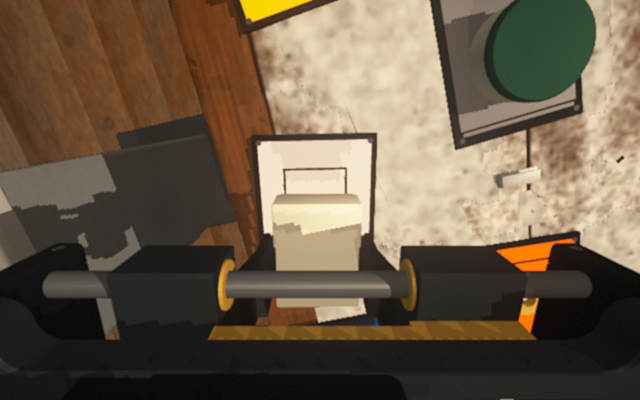

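```bash
python3 - <<'E'
from h import *
f=np.load("h1.npy",allow_pickle=True).item();o=ctrl.get_obs();p=o["tcp_pos"]
z=.0988
for u,v in [(273,204),(361,204),(276,306),(364,306),(317,204),(317.5,306)]:
    q=px2w(f,u,v,z);print(u,v,(o["orientation"].T@(q-p)*1000).round(1))
g=flood(f,.005,(.47,.06),.13,.5,(30,)*3,"pics/h_w.png");print(g)
print("tin",flood(f,.037,(.596,.1163),.06,.3,(25,)*3,"pics/h_t.png"))
E
```

```text
273 204 [ -8.   33.6 -22. ]
361 204 [-7.5 33.4 22.4]
276 306 [ -7.8 -26.3 -22.9]
364 306 [ -7.3 -26.6  26.6]
317 204 [-7.8 33.5  0.2]
317.5 306 [ -7.6 -26.4   0.4]
{'c': array([0.4347, 0.0457]), 'mm': (89.4, 78.4), 'yaw': 169.2, 'circ': array([0.4344, 0.0444]), 'rad': 57.6, 'cen': array([0.4349, 0.0459]), 'fill': 0.628}
tin {'c': array([0.5949, 0.11  ]), 'mm': (63.3, 57.9), 'yaw': 168.1, 'circ': array([0.5958, 0.1132]), 'rad': 32.4, 'cen': array([0.5954, 0.1118]), 'fill': 0.812}
```

Call:
{"api": "arm_command", "payload": {
  "plan": [15,0,-1,-0.5,0.2,0.2,0,20,0,-0.5,-0.4,0,0.1,0,12,0,0,0,0,0,0,0,0,0,0,0,0,0]
}}

```text
time_s: 11.85
tcp_pos: [0.4311, 0.0261, 0.0433]
orientation: [[0.008, 0.19, 0.982], [-0.0, 0.982, -0.19], [-1.0, 0.001, 0.008]]
ft_force: [0.2, -0.8, -0.9]
width: 0.0447
```

```bash
python3 - <<'E'
from h import *
go((.4310,.0275,.0235),-10.9,n=1)
E
```

```text
n=1 yaw -10.9->-10.9 row: [19.8, 1.4, -0.5] [-0.04, 0.46, -0.08]
```

Call:
{"api": "arm_command", "payload": {
  "plan": [6,1.3,-0.5,0,0.4,0,0,8,0,0,0,0,0,0,4,0,0,0,0,0,0,0,0,0,0,0,0,0]
}}

```text
time_s: 12.25
tcp_pos: [0.4323, 0.0262, 0.0254]
orientation: [[0.003, 0.191, 0.982], [0.001, 0.982, -0.191], [-1.0, 0.001, 0.002]]
ft_force: [0.0, 0.2, -0.4]
width: 0.0447
```

```bash
python3 - <<'E'
from h import *
go((.4310,.0275,.0235),-10.9,n=1)
E
```

```text
n=1 yaw -11.0->-10.9 row: [1.9, 1.0, -1.5] [-0.11, 0.14, -0.07]
```

Call:
{"api": "arm_command", "payload": {
  "plan": [0.5,1,-1.5,0,0,0,0,2,0,0,0,0,0,0,0,0,0,0,0,0,0]
}}

```text
time_s: 12.55
tcp_pos: [0.432, 0.0274, 0.0256]
orientation: [[0.003, 0.19, 0.982], [0.0, 0.982, -0.19], [-1.0, 0.001, 0.003]]
ft_force: [1.0, -0.2, -0.1]
width: 0.0445
```

Call:
{"api": "arm_command", "payload": {
  "plan": [4,0,-1,0,0,0,0,2,0,0,0,0,0,0,0,0,0,0,0,0,0]
}}

```text
time_s: 12.85
tcp_pos: [0.4327, 0.0275, 0.024]
orientation: [[0.005, 0.189, 0.982], [-0.001, 0.982, -0.189], [-1.0, 0.0, 0.005]]
ft_force: [-0.4, 0.2, -0.4]
width: 0.0451
```

Call:
{"api": "arm_command", "payload": {
  "plan": [4,0,-2.5,0,0,0,0,3,0,0,0,0,0,0,0,0,0,0,0,0,0]
}}

```text
time_s: 13.15
tcp_pos: [0.4332, 0.0277, 0.0215]
orientation: [[0.009, 0.188, 0.982], [-0.002, 0.982, -0.188], [-1.0, -0.0, 0.009]]
ft_force: [0.2, -0.2, 0.2]
width: 0.0448
```

Call:
{"api": "arm_command", "payload": {
  "plan": [4,0,-2,0,0.2,0,0,3,0,-1,0,0.2,0,0,0,0,0,0,0,0,0]
}}

```text
time_s: 13.45
tcp_pos: [0.4338, 0.0279, 0.019]
orientation: [[0.008, 0.187, 0.982], [-0.002, 0.982, -0.187], [-1.0, -0.001, 0.008]]
ft_force: [0.1, -0.1, 0.1]
width: 0.0451
```

```bash
python3 snap.py i1; python3 - <<'E'
from h import *
f=ctrl.grab_frame("scene");s=f["image"][190:290,220:350];cv2.imwrite("pics/i_s.png",cv2.resize(s,None,fx=5,fy=5,interpolation=cv2.INTER_CUBIC))
f=ctrl.grab_frame("side");s=f["image"][150:250,300:430];cv2.imwrite("pics/i_d.png",cv2.resize(s,None,fx=5,fy=5,interpolation=cv2.INTER_CUBIC))
E
```

```text
13.5 [0.4339 0.0279 0.0189] 0.0445 [ 0.  -0.6  0.3]
```

View pics/i1.png

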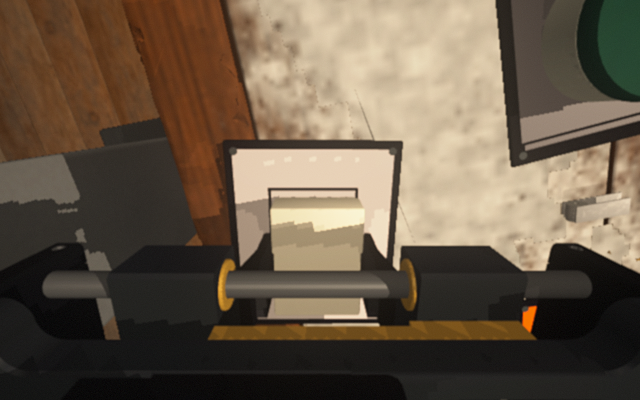

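View pics/i_d.png

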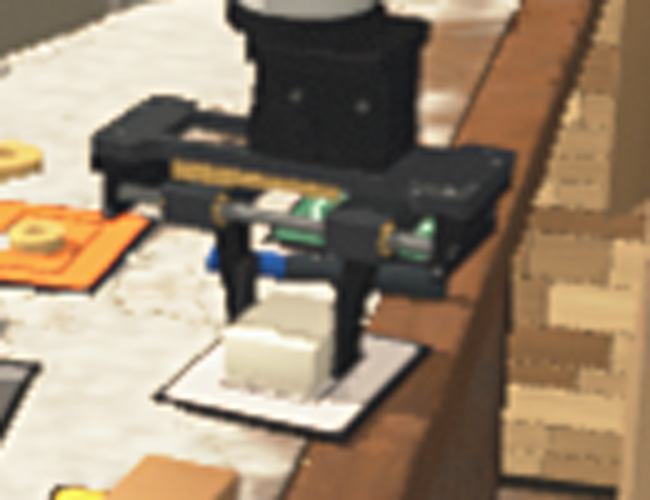

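View pics/i_s.png

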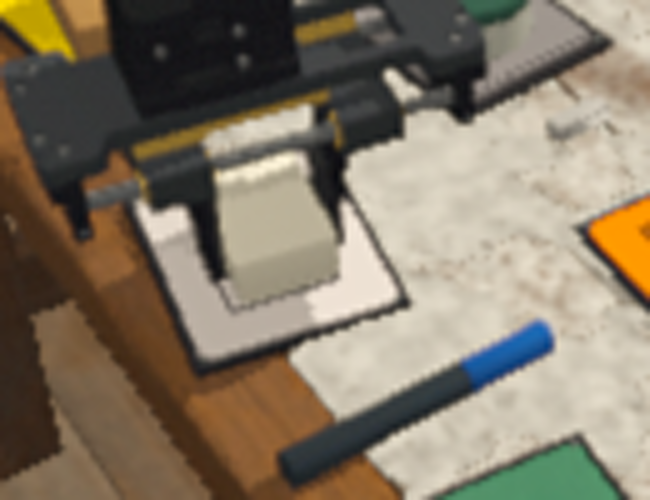

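Call:
{"api": "arm_command", "payload": {
  "plan": [1,0,-5,0,0.5,0,0,0,0,0,0,0,0,0,0,0,0,0,0,0,0]
}}

```text
time_s: 13.9
tcp_pos: [0.4312, 0.0285, 0.0185]
orientation: [[0.004, 0.187, 0.982], [-0.001, 0.982, -0.187], [-1.0, -0.0, 0.004]]
ft_force: [0.1, -0.2, 3.3]
width: 0.0447
```

Call:
{"api": "arm_command", "payload": {
  "plan": [0,0,0,0,0,0,1,0,0,0,0,0,0,1,0,0,0,0,0,0,1,0,0,0,0,0,0,1,-30,0,0,0,0,0,1,-48,0,0,0,0,0,1,-48,0,0,0,0,0,1,-15,0,0,0,0,0,1,0,0,0,0,0,0,1]
}}

```text
time_s: 14.8
tcp_pos: [0.4257, 0.0293, 0.1598]
orientation: [[-0.008, 0.187, 0.982], [0.001, 0.982, -0.187], [-1.0, -0.001, -0.008]]
ft_force: [0.7, 0.3, 0.4]
width: 0.0872
```

```bash
python3 snap.py j1; python3 - <<'E'
from h import *
f=np.load("j1.npy",allow_pickle=True).item()
print("carton",flood(f,.031,(.43,.03),.06,.3,(30,)*3,"pics/j_c.png"))
print("white",flood(f,.005,(.46,.07),.13,.5,(30,)*3,"pics/j_w.png"))
print("tin",flood(f,.037,(.596,.1163),.06,.3,(25,)*3,"pics/j_t.png"))
print("mat",flood(f,.005,(.58,.162),.13,.5,(25,)*3,"pics/j_m.png"))
print("yellow",flood(f,.005,(.485,.1925),.13,.5,(40,)*3,"pics/j_y.png"))
print("block",flood(f,.031,(.448,.226),.06,.3,(22,)*3,"pics/j_b.png"))
L=[cv2.resize(cv2.imread(f"pics/j_{k}.png"),(260,260)) for k in "cwtmyb"]
cv2.imwrite('pics/j_all.png',np.vstack([np.hstack(L[:3]),np.hstack(L[3:])]))
E
```

```text
14.85 [0.4254 0.0293 0.1588] 0.0872 [0.8 0.6 0.4]
carton {'c': array([0.4326, 0.037 ]), 'mm': (99.9, 81.8), 'yaw': 79.0, 'circ': array([0.4328, 0.0367]), 'rad': 61.8, 'cen': array([0.4327, 0.0367]), 'fill': 0.792}
white {'c': array([0.4318, 0.0305]), 'mm': (109.8, 89.7), 'yaw': 79.3, 'circ': array([0.4318, 0.0305]), 'rad': 68.0, 'cen': array([0.4318, 0.0306]), 'fill': 0.799}
tin {'c': array([0.5955, 0.1138]), 'mm': (64.8, 63.0), 'yaw': 90.0, 'circ': array([0.5958, 0.1136]), 'rad': 33.2, 'cen': array([0.5957, 0.1137]), 'fill': 0.789}
mat {'c': array([0.5692, 0.1135]), 'mm': (68.9, 33.2), 'yaw': 94.6, 'circ': array([0.569, 0.113]), 'rad': 36.9, 'cen': array([0.5656, 0.1081]), 'fill': 0.462}
yellow {'c': array([0.4575, 0.1872]), 'mm': (89.3, 18.2), 'yaw': 5.5, 'circ': array([0.4575, 0.1872]), 'rad': 44.8, 'cen': array([0.4554, 0.186 ]), 'fill': 0.622}
block {'c': array([0.448 , 0.2343]), 'mm': (119.7, 103.2), 'yaw': 0.0, 'circ': array([0.448 , 0.2343]), 'rad': 79.0, 'cen': array([0.4505, 0.2395]), 'fill': 0.89}
```

View pics/j1.png

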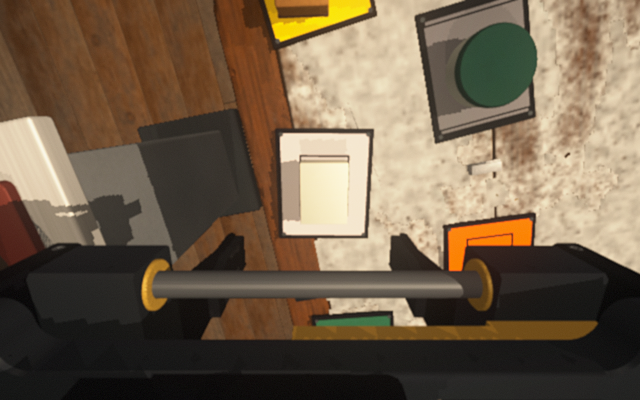

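View pics/j_all.png

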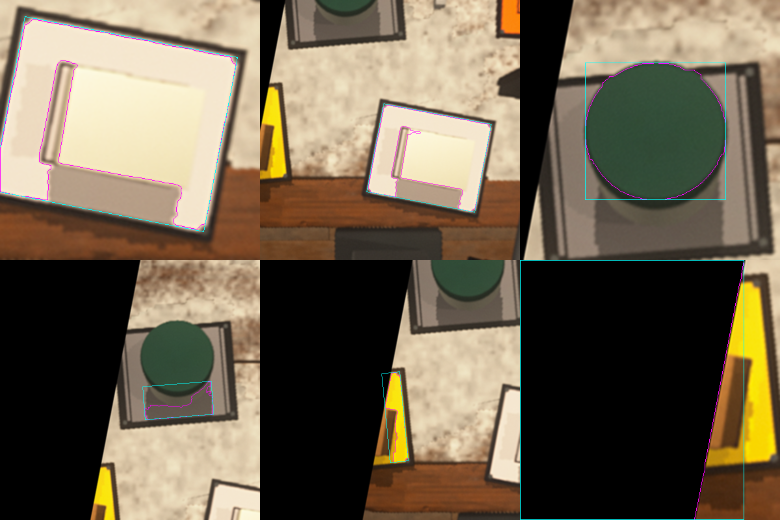

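```bash
python3 - <<'E'
from h import *
f=np.load("j1.npy",allow_pickle=True).item()
r=rect(f,.031,.38,.48,-.02,.08,.15);r=cv2.convertScaleAbs(r,alpha=2.2,beta=-260);cv2.imwrite("pics/j_z.png",cv2.resize(r,(600,600)))
E
```

```text
(no output)
```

View pics/j_z.png

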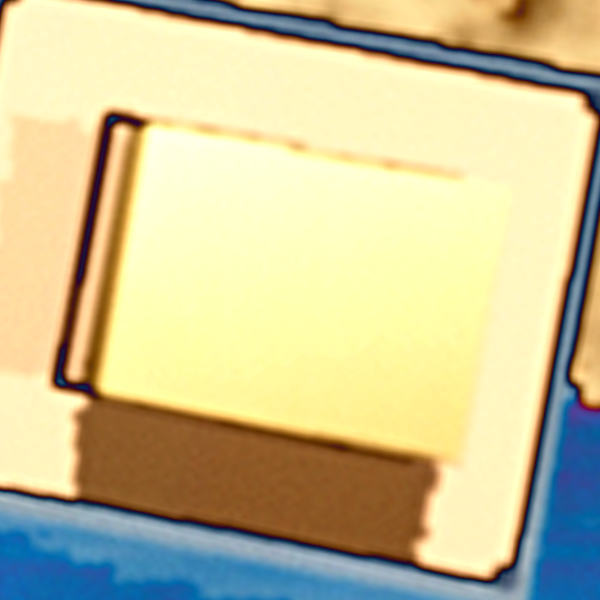

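```bash
python3 - <<'E'
from h import *
go((.5957,.1137,.075),-10.9,n=5)
E
```

```text
n=5 yaw -10.8->-10.9 row: [16.6, 23.0, 30.4] [0.02, -0.11, 0.01]
```

Call:
{"api": "arm_command", "payload": {
  "plan": [5,23,30,0,-0.1,0,1,10,23,30,0,-0.1,0,1,20,23,30,0,-0.1,0,1,20,23,30,0,-0.1,0,1,20,20,26,0,-0.1,0,1,0,0,0,0,0,0,1,0,0,0,0,0,0,1]
}}

```text
time_s: 15.55
tcp_pos: [0.5859, 0.1143, 0.0624]
orientation: [[-0.021, 0.189, 0.982], [-0.003, 0.982, -0.189], [-1.0, -0.007, -0.02]]
ft_force: [0.2, -0.4, 1.0]
width: 0.087
```

```bash
python3 - <<'E'
from h import *
go((.5957,.1137,.024),-10.9,n=4)
E
```

```text
n=4 yaw -10.9->-10.9 row: [9.6, 0.4, 2.6] [0.01, -0.28, 0.09]
```

Call:
{"api": "arm_command", "payload": {
  "plan": [2,-1,8,0,-0.8,0.3,1,0,0,3,0,-0.4,0,1,0,0,0,0,0,0,1]
}}

```text
time_s: 15.85
tcp_pos: [0.5946, 0.1098, 0.0592]
orientation: [[0.0, 0.189, 0.982], [-0.002, 0.982, -0.189], [-1.0, -0.002, 0.001]]
ft_force: [0.5, -0.0, 0.6]
width: 0.0871
```

```bash
python3 - <<'E'
from h import *
go((.5957,.1137,.024),-10.9,n=3)
E
```

```text
n=3 yaw -10.9->-10.9 row: [11.7, 1.4, 0.1] [-0.0, 0.01, 0.04]
```

Call:
{"api": "arm_command", "payload": {
  "plan": [10,3,0,0,0,0,1,14,1,0,0,0,0,1,12,0,0,0,0,0,1,0,0,0,0,0,0,1]
}}

```text
time_s: 16.25
tcp_pos: [0.5963, 0.1132, 0.0233]
orientation: [[0.005, 0.191, 0.982], [-0.002, 0.982, -0.191], [-1.0, -0.001, 0.005]]
ft_force: [-0.3, -1.3, -0.4]
width: 0.0868
```

```bash
python3 - <<'E'
from h import *
go((.5957,.1137,.024),-10.9,n=1)
E
```

```text
n=1 yaw -11.0->-10.9 row: [-0.7, 0.4, -0.6] [-0.09, 0.31, 0.04]
```

Call:
{"api": "arm_command", "payload": {
  "plan": [0,0,0,0,0,0,0.6,0,0,0,0,0,0,0,0,0,0,0,0,0,0,0,0,0,0,0,0,0,0,0,0,0,0,0,0,0,0,0,0,0,0,0],
  "newtons": 20
}}

```text
time_s: 16.85
tcp_pos: [0.5963, 0.1134, 0.0231]
orientation: [[0.005, 0.19, 0.982], [-0.002, 0.982, -0.19], [-1.0, -0.001, 0.005]]
ft_force: [-1.0, 0.4, -0.6]
width: 0.0661
```

```bash
python3 - <<'E'
from h import *
p=ctrl.get_obs()["tcp_pos"];print(p)
go((.4308,-.1917,.12),-5.9,n=8,start=((p[0],p[1],p[2]+.085),-10.9))
E
```

```text
[0.59626943 0.11335194 0.02313266]
n=8 yaw -10.9->-5.9 row: [-1.5, -40.8, -14.7] [-0.63, 0.0, 0.0]
```

Call:
{"api": "arm_command", "payload": {
  "plan": [-25,0,0,0,0,0,0,-45,0,0,0,0,0,0,-20,-20,-7,0,0,0,0,-1,-40.8,-14.7,-0.63,0,0,0,-1,-40.8,-14.7,-0.63,0,0,0,-1,-40.8,-14.7,-0.63,0,0,0,-1,-40.8,-14.7,-0.63,0,0,0,-1,-40.8,-14.7,-0.63,0,0,0,-1,-40.8,-14.7,-0.63,0,0,0,-1,-30,-10,-0.63,0,0,0,0,-10,-4,-0.6,0,0,0,0,0,0,0,0,0,0]
}}

```text
time_s: 18.05
tcp_pos: [0.4356, -0.1802, 0.1265]
orientation: [[0.012, 0.097, 0.995], [-0.006, 0.995, -0.097], [-1.0, -0.005, 0.013]]
ft_force: [-0.1, -0.2, -0.2]
width: 0.0659
```

```bash
python3 snap.py k1; python3 - <<'E'
from h import *
go((.4308,-.1917,.05),-5.9,n=3)
E
```

```text
18.1 [ 0.436  -0.1796  0.1266] 0.066 [ 0.  -0.2 -1.2]
n=3 yaw -5.6->-5.9 row: [25.5, -4.1, -1.6] [0.11, 0.25, 0.09]
```

View pics/k1.png

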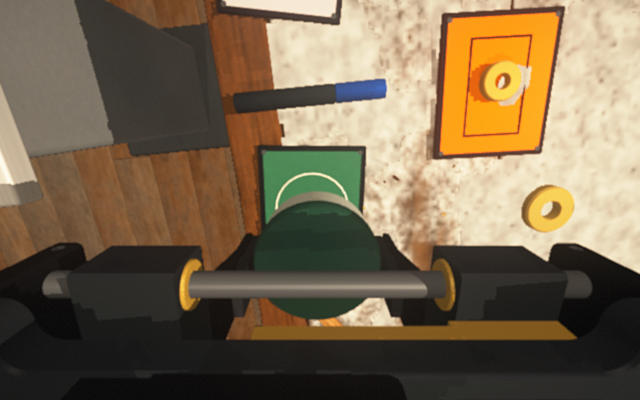

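Call:
{"api": "arm_command", "payload": {
  "plan": [20,-8,-4,0,0.5,0.2,0,25,-5,-2,0,0.2,0.1,0,22,-1,0,0,0,0,0,0,0,0,0,0,0,0]
}}

```text
time_s: 18.5
tcp_pos: [0.4321, -0.1911, 0.0594]
orientation: [[0.005, 0.095, 0.995], [-0.0, 0.995, -0.095], [-1.0, 0.0, 0.005]]
ft_force: [-0.7, 1.2, -0.2]
width: 0.0659
```

```bash
python3 - <<'E'
from h import *
go((.431,-.192,.026),-5.9,n=3)
E
```

```text
n=3 yaw -5.5->-5.9 row: [11.1, -0.3, -0.4] [0.15, 0.1, -0.0]
```

Call:
{"api": "arm_command", "payload": {
  "plan": [12,-1,-1.5,0,0.2,0,0,14,0,-0.5,0,0.1,0,0,8,0,-0.5,0,0,0,0,0,0,0,0,0,0,0]
}}

```text
time_s: 18.9
tcp_pos: [0.4317, -0.1906, 0.0248]
orientation: [[0.002, 0.092, 0.996], [-0.001, 0.996, -0.092], [-1.0, -0.001, 0.002]]
ft_force: [-0.4, 0.5, -0.2]
width: 0.0662
```

```bash
python3 - <<'E'
from h import *
go((.431,-.192,.023),-5.9,n=1)
E
```

```text
n=1 yaw -5.3->-5.9 row: [1.8, -1.4, -0.6] [0.61, 0.1, 0.04]
```

Call:
{"api": "arm_command", "payload": {
  "plan": [4,-2,-1.5,0,0,0,0,2,0,0,0,0,0,0,0,0,0,0,0,0,0]
}}

```text
time_s: 19.2
tcp_pos: [0.4318, -0.193, 0.0222]
orientation: [[0.004, 0.092, 0.996], [-0.001, 0.996, -0.092], [-1.0, -0.001, 0.004]]
ft_force: [-0.1, -0.3, -0.5]
width: 0.066
```

Call:
{"api": "arm_command", "payload": {
  "plan": [2,1,-1.5,0,0,0,0,0,0,0,0,0,0,0,0,0,0,0,0,0,0]
}}

```text
time_s: 19.5
tcp_pos: [0.4325, -0.1936, 0.0221]
orientation: [[0.008, 0.092, 0.996], [-0.004, 0.996, -0.092], [-1.0, -0.004, 0.009]]
ft_force: [0.2, 0.1, -0.6]
width: 0.0659
```

Call:
{"api": "arm_command", "payload": {
  "plan": [3,3,-3.5,0,0.4,0.2,0,2,0,0,0,0,0,0,0,0,0,0,0,0,0]
}}

```text
time_s: 19.8
tcp_pos: [0.4324, -0.1933, 0.0217]
orientation: [[0.007, 0.092, 0.996], [-0.005, 0.996, -0.092], [-1.0, -0.005, 0.007]]
ft_force: [0.2, -0.1, -2.0]
width: 0.0662
```

Call:
{"api": "arm_command", "payload": {
  "plan": [2,0,0,0,0,0,0,0,0,0,0,0,0,1,0,0,0,0,0,0,1,0,0,0,0,0,0,1,0,0,0,0,0,0,1,-30,0,0,0,0,0,1,-48,0,0,0,0,0,1,-48,0,0,0,0,0,1,-15,0,0,0,0,0,1,0,0,0,0,0,0,1]
}}

```text
time_s: 20.8
tcp_pos: [0.4292, -0.1911, 0.1631]
orientation: [[0.0, 0.092, 0.996], [-0.001, 0.996, -0.092], [-1.0, -0.001, 0.0]]
ft_force: [-0.6, -0.6, -0.8]
width: 0.087
```

```bash
python3 snap.py l1; python3 - <<'E'
from h import *
f=np.load("l1.npy",allow_pickle=True).item()
print("tin",flood(f,.037,(.431,-.192),.06,.3,(25,)*3,"pics/l_t.png"))
print("green",flood(f,.005,(.47,-.235),.13,.5,(30,)*3,"pics/l_g.png"))
print("orange",flood(f,.005,(.625,-.125),.13,.5,(40,)*3,"pics/l_o.png"))
r=rect(f,.014,.56,.64,-.13,-.05,.25);hsv=cv2.cvtColor(r,cv2.COLOR_BGR2HSV)
m=((hsv[...,0]>18)&(hsv[...,0]<30)&(hsv[...,1]>60)).astype(np.uint8)*255
m=cv2.morphologyEx(m,cv2.MORPH_OPEN,np.ones((5,5),np.uint8))
print("gauge",mstat(m,.64,-.05,.25,r,"pics/l_ga.png"))
go((.6005,-.0935,.06),-5,n=6)
L=[cv2.resize(cv2.imread(f"pics/l_{k}.png"),(260,260)) for k in ("t","g","ga")]
cv2.imwrite('pics/l_all.png',np.hstack(L[:3]))
E
```

```text
20.85 [ 0.4289 -0.191   0.1622] 0.0873 [-0.1 -0.7 -0.6]
tin {'c': array([ 0.4277, -0.1902]), 'mm': (75.5, 69.6), 'yaw': 174.0, 'circ': array([ 0.4234, -0.1873]), 'rad': 43.2, 'cen': array([ 0.4253, -0.1896]), 'fill': 0.79}
green {'c': array([ 0.4307, -0.1917]), 'mm': (109.9, 89.8), 'yaw': 84.1, 'circ': array([ 0.4314, -0.1916]), 'rad': 68.8, 'cen': array([ 0.4308, -0.1916]), 'fill': 0.4}
orange {'c': array([ 0.5999, -0.0985]), 'mm': (110.5, 90.6), 'yaw': 87.7, 'circ': array([ 0.6   , -0.0985]), 'rad': 68.6, 'cen': array([ 0.5999, -0.0985]), 'fill': 0.982}
gauge {'c': array([ 0.6006, -0.0936]), 'mm': (29.5, 29.5), 'yaw': 0.0, 'circ': array([ 0.6007, -0.0936]), 'rad': 15.0, 'cen': array([ 0.6006, -0.0936]), 'fill': 0.786}
n=6 yaw -5.3->-5.0 row: [17.0, 18.8, 27.0] [-0.05, -0.01, 0.0]
```

View pics/l_all.png

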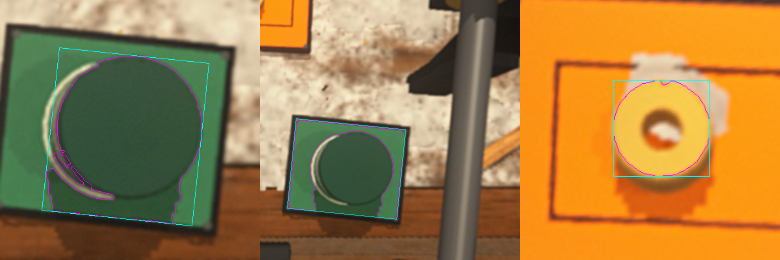

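Call:
{"api": "arm_command", "payload": {
  "plan": [10,19,27,0,0,0,1,15,19,27,0,0,0,0.8,19,19,27,0,0,0,0.6,19,19,27,0,0,0,0.6,19,19,27,0,0,0,0.6,8,13,18,0,0,0,0.6,0,0,0,0,0,0,0.6,0,0,0,0,0,0,0.6]
}}

```text
time_s: 21.65
tcp_pos: [0.5871, -0.092, 0.0502]
orientation: [[-0.021, 0.095, 0.995], [0.005, 0.995, -0.095], [-1.0, 0.003, -0.022]]
ft_force: [-0.7, -0.2, 0.2]
width: 0.0527
```

```bash
python3 - <<'E'
from h import *
go((.6006,-.0936,.0175),-5,n=4)
E
```

```text
n=4 yaw -5.4->-5.0 row: [8.1, -0.1, 3.5] [-0.11, -0.31, -0.04]
```

Call:
{"api": "arm_command", "payload": {
  "plan": [2,-1,10,0,-0.9,0,0.6,2,0,5,0,-0.3,0,0.6,0,0,0,0,0,0,0.6]
}}

```text
time_s: 21.95
tcp_pos: [0.6005, -0.0956, 0.0441]
orientation: [[-0.002, 0.096, 0.995], [0.003, 0.995, -0.096], [-1.0, 0.003, -0.002]]
ft_force: [-0.7, 0.8, -0.3]
width: 0.0526
```

```bash
python3 - <<'E'
from h import *
go((.6006,-.0936,.0175),-5,n=3)
E
```

```text
n=3 yaw -5.5->-5.0 row: [8.9, 0.7, -0.0] [-0.18, -0.04, -0.06]
```

Call:
{"api": "arm_command", "payload": {
  "plan": [9,2,0,0,0,0,0.6,12,0.5,0,0,0,0,0.6,4,0,0,0,0,0,0.6,0,0,0,0,0,0,0.6]
}}

```text
time_s: 22.35
tcp_pos: [0.6006, -0.0941, 0.0181]
orientation: [[0.0, 0.098, 0.995], [0.002, 0.995, -0.098], [-1.0, 0.002, -0.0]]
ft_force: [0.1, 0.2, -0.0]
width: 0.0518
```

```bash
python3 - <<'E'
from h import *
go((.6006,-.0936,.0175),-5,n=1)
E
```

```text
n=1 yaw -5.6->-5.0 row: [0.6, 0.5, -0.0] [-0.64, -0.01, -0.14]
```

Call:
{"api": "arm_command", "payload": {
  "plan": [0,0,0,0,0,0,0.2,0,0,0,0,0,0,0,0,0,0,0,0,0,0,0,0,0,0,0,0,0,0,0,0,0,0,0,0,-25,0,0,0,0,0,0,-40,0,0,0,0,0,0,0,0,0,0,0,0,0],
  "newtons": 20
}}

```text
time_s: 23.15
tcp_pos: [0.5998, -0.094, 0.0841]
orientation: [[-0.002, 0.098, 0.995], [0.003, 0.995, -0.098], [-1.0, 0.003, -0.003]]
ft_force: [1.5, -0.3, 0.2]
width: 0.0299
```

```bash
python3 - <<'E'
from h import *
go((.596,.105,.08),-4,n=5)
E
```

```text
n=5 yaw -5.6->-4.0 row: [0.9, 39.6, -4.2] [-0.33, -0.03, -0.03]
```

Call:
{"api": "arm_command", "payload": {
  "plan": [0,40,-4,-0.3,0,0,0,0,40,-4,-0.3,0,0,0,0,40,-4,-0.3,0,0,0,0,40,-4,-0.3,0,0,0,0,30,-3,-0.3,0,0,0,0,0,0,0,0,0,0]
}}

```text
time_s: 23.75
tcp_pos: [0.5986, 0.1014, 0.0849]
orientation: [[0.002, 0.076, 0.997], [0.002, 0.997, -0.076], [-1.0, 0.002, 0.002]]
ft_force: [0.2, -0.0, -0.9]
width: 0.03
```

```bash
python3 snap.py n1; python3 - <<'E'
from h import *
f=np.load("n1.npy",allow_pickle=True).item()
print("mat",flood(f,.005,(.596,.14),.13,.5,(25,)*3,"pics/n_m.png"))
cv2.imwrite("pics/n_z.png",rect(f,.005,.5,.7,.03,.23,.4))
E
```

```text
23.8 [0.5986 0.0998 0.0848] 0.0302 [-0.  -0.4 -0.8]
mat {'c': array([0.5958, 0.1167]), 'mm': (93.2, 87.8), 'yaw': 94.5, 'circ': array([0.5958, 0.1168]), 'rad': 63.4, 'cen': array([0.5963, 0.1186]), 'fill': 0.838}
```

View pics/n1.png

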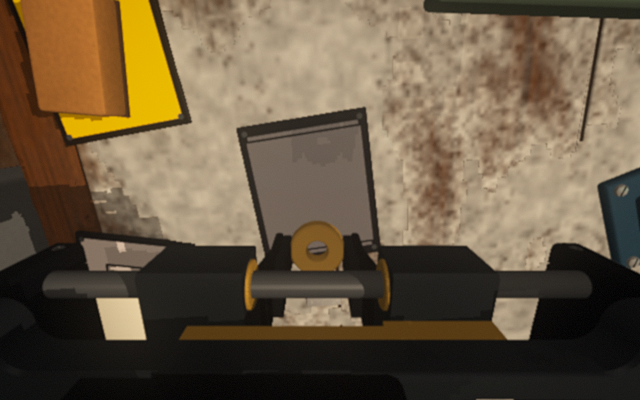

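View pics/n_z.png

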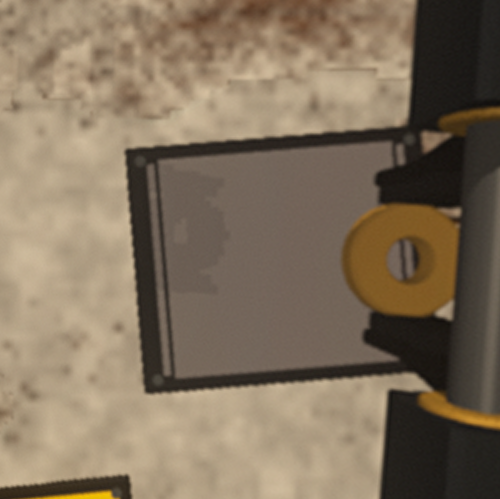

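```bash
python3 - <<'E'
from h import *
f=np.load("n1.npy",allow_pickle=True).item();o=ctrl.get_obs();p=o["tcp_pos"]
q=px2w(f,317.5,246,p[2]-.004);print((o["orientation"].T@(q-p)*1000).round(1))
go((.5958,.1167,.03),-4,n=3)
E
```

```text
[4.  5.5 0. ]
n=3 yaw -4.4->-4.0 row: [18.3, 5.5, -1.4] [-0.13, 0.03, -0.03]
```

Call:
{"api": "arm_command", "payload": {
  "plan": [15,8,-3,0,0,0,0,20,4,-1,0,0,0,0,16,1,0,0,0,0,0,0,0,0,0,0,0,0]
}}

```text
time_s: 24.2
tcp_pos: [0.5949, 0.1108, 0.0289]
orientation: [[0.0, 0.08, 0.997], [0.0, 0.997, -0.08], [-1.0, 0.0, 0.0]]
ft_force: [-1.3, -0.3, -1.2]
width: 0.0305
```

```bash
python3 - <<'E'
from h import *
go((.5958,.113,.0185),-4,n=1)
E
```

```text
n=1 yaw -4.6->-4.0 row: [10.4, 2.3, 0.7] [-0.57, 0.02, -0.02]
```

Call:
{"api": "arm_command", "payload": {
  "plan": [5,3,0.7,0,0,0,0,4,0,0,0,0,0,0,0,0,0,0,0,0,0]
}}

```text
time_s: 24.5
tcp_pos: [0.5958, 0.1122, 0.0185]
orientation: [[-0.001, 0.082, 0.997], [0.0, 0.997, -0.082], [-1.0, -0.0, -0.001]]
ft_force: [0.8, 0.9, -0.8]
width: 0.0306
```

Call:
{"api": "arm_command", "payload": {
  "plan": [1.5,0,0,0,0,0,0,0,0,0,0,0,0,0,0,0,0,0,0,0,0.5,0,0,0,0,0,0,0.8,0,0,0,0,0,0,1,-30,0,0,0,0,0,1,-48,0,0,0,0,0,1,-48,0,0,0,0,0,1,-15,0,0,0,0,0,1,0,0,0,0,0,0,1]
}}

```text
time_s: 25.5
tcp_pos: [0.5963, 0.1119, 0.1644]
orientation: [[0.0, 0.083, 0.997], [0.0, 0.997, -0.083], [-1.0, 0.0, 0.0]]
ft_force: [1.2, 0.5, -0.7]
width: 0.0839
```

```bash
cat >> h.py <<'E'
def gauge(f,c,z=.014,h=.04,show=None):
    r=rect(f,z,c[0]-h,c[0]+h,c[1]-h,c[1]+h,.25);hsv=cv2.cvtColor(r,cv2.COLOR_BGR2HSV)
    m=((hsv[...,0]>14)&(hsv[...,0]<30)&(hsv[...,1]>110)&(hsv[...,2]>130)).astype(np.uint8)*255
    m=cv2.morphologyEx(m,cv2.MORPH_OPEN,np.ones((5,5),np.uint8))
    return mstat(m,c[0]+h,c[1]+h,.25,r,show)
E
python3 snap.py o1; python3 - <<'E'
from h import *
f=np.load("o1.npy",allow_pickle=True).item()
print("gauge",gauge(f,(.596,.116),show="pics/o_g.png"))
go((.448,.226,.12),-8.7,n=4)
E
```

```text
25.55 [0.5962 0.1119 0.1636] 0.0853 [0.4 0.5 1.2]
gauge {'c': array([0.5976, 0.1128]), 'mm': (32.2, 31.5), 'yaw': 90.0, 'circ': array([0.5981, 0.1129]), 'rad': 16.4, 'cen': array([0.5978, 0.113 ]), 'fill': 0.785}
n=4 yaw -4.7->-8.7 row: [10.9, 24.3, -39.9] [0.99, -0.0, 0.0]
```

View pics/o1.png

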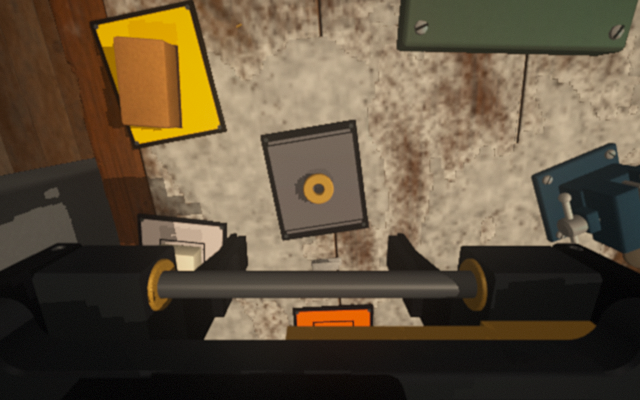

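View pics/o_g.png

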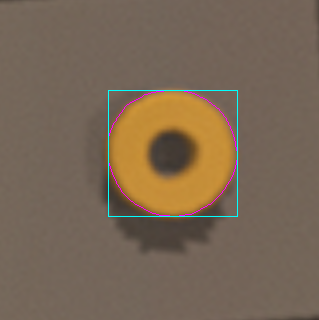

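Call:
{"api": "arm_command", "payload": {
  "plan": [0,24,-40,1,0,0,1,0,24,-40,1,0,0,1,0,24,-40,1,0,0,1,0,12,-25,0.7,0,0,1,0,0,0,0,0,0,1,0,0,0,0,0,0,1]
}}

```text
time_s: 26.15
tcp_pos: [0.4514, 0.2114, 0.1518]
orientation: [[-0.015, 0.151, 0.988], [-0.004, 0.988, -0.151], [-1.0, -0.006, -0.014]]
ft_force: [0.9, 0.5, 0.1]
width: 0.087
```

```bash
python3 snap.py p1; python3 - <<'E'
from h import *
f=np.load("p1.npy",allow_pickle=True).item()
print("block",flood(f,.031,(.448,.226),.06,.3,(30,)*3,"pics/p_b.png"))
print("yellow",flood(f,.005,(.485,.1925),.13,.5,(50,)*3,"pics/p_y.png"))
print("y2",flood(f,.005,(.43,.278),.13,.5,(50,)*3,"pics/p_y2.png"))
L=[cv2.resize(cv2.imread(f"pics/p_{k}.png"),(260,260)) for k in ("b","y","y2")]
cv2.imwrite('pics/p_all.png',np.hstack(L[:3]))
go((.448,.226,.06),-8.7,n=3)
E
```

```text
26.2 [0.4514 0.2112 0.1516] 0.0871 [ 0.2 -0.3 -0.1]
block {'c': array([0.4484, 0.2268]), 'mm': (74.5, 42.9), 'yaw': 81.3, 'circ': array([0.4483, 0.2275]), 'rad': 41.8, 'cen': array([0.4485, 0.227 ]), 'fill': 0.961}
yellow {'c': array([0.4531, 0.2329]), 'mm': (109.8, 89.7), 'yaw': 95.7, 'circ': array([0.4533, 0.2331]), 'rad': 68.1, 'cen': array([0.4612, 0.2414]), 'fill': 0.435}
y2 {'c': array([0.4532, 0.2329]), 'mm': (109.9, 89.7), 'yaw': 95.7, 'circ': array([0.4533, 0.2331]), 'rad': 68.1, 'cen': array([0.4612, 0.2413]), 'fill': 0.436}
n=3 yaw -8.8->-8.7 row: [30.5, 4.8, -1.6] [-0.02, -0.28, 0.12]
```

View pics/p_all.png

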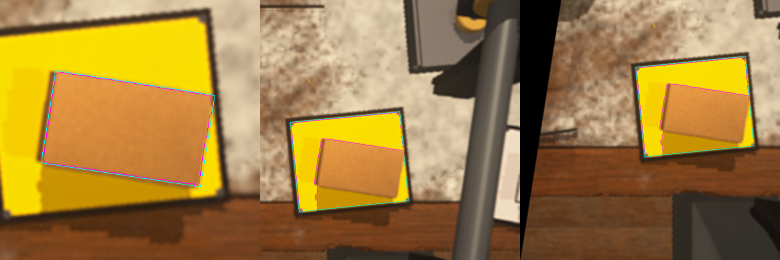

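Call:
{"api": "arm_command", "payload": {
  "plan": [25,7,-3,0,-0.5,0.3,1,32,5,-2,0,-0.3,0.1,1,30,2,-1,0,0,0,1,0,0,0,0,0,0,1]
}}

```text
time_s: 26.6
tcp_pos: [0.452, 0.2235, 0.0616]
orientation: [[0.003, 0.156, 0.988], [0.001, 0.988, -0.156], [-1.0, 0.001, 0.003]]
ft_force: [-1.4, -1.0, -0.5]
width: 0.0869
```

```bash
python3 - <<'E'
from h import *
go((.4484,.2266,.02),-8.7,n=3)
E
```

```text
n=3 yaw -9.0->-8.7 row: [13.9, 0.8, -1.4] [-0.1, 0.05, -0.02]
```

Call:
{"api": "arm_command", "payload": {
  "plan": [14,2,-4,0,0,0,1,16,1,-1.5,0,0,0,1,12,0,-0.5,0,0,0,1,0,0,0,0,0,0,1]
}}

```text
time_s: 27.0
tcp_pos: [0.4517, 0.2254, 0.0206]
orientation: [[0.005, 0.16, 0.987], [0.001, 0.987, -0.161], [-1.0, 0.001, 0.005]]
ft_force: [0.4, -0.9, 0.2]
width: 0.0871
```

```bash
python3 - <<'E'
from h import *
go((.4484,.2266,.02),-8.7,n=1)
E
```

```text
n=1 yaw -9.2->-8.7 row: [0.6, 0.7, -3.4] [-0.54, 0.28, -0.08]
```

Call:
{"api": "arm_command", "payload": {
  "plan": [0,1,-4.5,-0.5,0.3,0,1,0,0,0,0,0,0,0.7,0,0,0,0,0,0,0,0,0,0,0,0,0,0,0,0,0,0,0,0,0,0,0,0,0,0,0,0,0,0,0,0,0,0,0],
  "newtons": 25
}}

```text
time_s: 27.7
tcp_pos: [0.4508, 0.2276, 0.0249]
orientation: [[0.006, 0.152, 0.988], [0.003, 0.988, -0.152], [-1.0, 0.004, 0.005]]
ft_force: [0.4, 0.5, -0.4]
width: 0.0469
```

```bash
python3 - <<'E'
from h import *
p=ctrl.get_obs()["tcp_pos"];print(p)
go((.5999,-.0985,.11),-2.4,n=9,start=((p[0],p[1],p[2]+.09),-8.7))
E
```

```text
[0.45084382 0.22762844 0.02488414]
n=9 yaw -8.7->-2.4 row: [0.5, -34.4, 20.2] [-0.7, 0.0, 0.0]
```

Call:
{"api": "arm_command", "payload": {
  "plan": [-25,0,0,0,0,0,0,-45,0,0,0,0,0,0,-20,-15,9,0,0,0,0,0,-34,20,-0.7,0,0,0,0,-34,20,-0.7,0,0,0,0,-34,20,-0.7,0,0,0,0,-34,20,-0.7,0,0,0,0,-34,20,-0.7,0,0,0,0,-34,20,-0.7,0,0,0,0,-34,20,-0.7,0,0,0,0,-34,20,-0.7,0,0,0,0,-15,10,-0.7,0,0,0,0,0,0,0,0,0,0]
}}

```text
time_s: 29.0
tcp_pos: [0.6003, -0.1042, 0.1174]
orientation: [[0.006, 0.034, 0.999], [0.002, 0.999, -0.034], [-1.0, 0.002, 0.005]]
ft_force: [0.5, 0.4, -0.3]
width: 0.0459
```

```bash
python3 snap.py q1; python3 - <<'E'
from h import *
go((.5999,-.0985,.05),-2.4,n=3)
E
```

```text
29.05 [ 0.5996 -0.1031  0.1172] 0.0455 [-1.   0.3 -1.1]
n=3 yaw -1.9->-2.4 row: [22.4, 1.5, -0.0] [0.16, 0.09, -0.05]
```

View pics/q1.png

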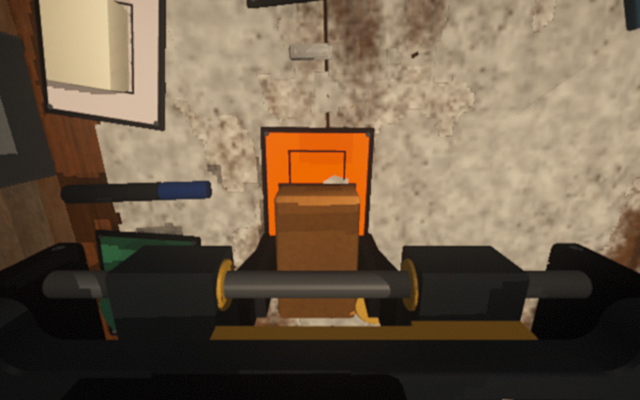

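Call:
{"api": "arm_command", "payload": {
  "plan": [22,3,0,0.3,0.1,0,0,26,2,0,0.2,0,0,0,24,1,0,0,0,0,0,6,0,0,0,0,0,0,0,0,0,0,0,0,0]
}}

```text
time_s: 29.55
tcp_pos: [0.5982, -0.0914, 0.0376]
orientation: [[0.002, 0.04, 0.999], [0.004, 0.999, -0.04], [-1.0, 0.004, 0.002]]
ft_force: [0.6, 0.4, -0.5]
width: 0.046
```

```bash
python3 - <<'E'
from h import *
go((.5999,-.098,.021),-2.4,n=1)
E
```

```text
n=1 yaw -2.3->-2.4 row: [16.6, -6.6, 2.0] [0.09, 0.09, -0.24]
```

Call:
{"api": "arm_command", "payload": {
  "plan": [2,-7,2,0,0.1,-0.2,0,6,-2,0.5,0,0,0,0,3,0,0,0,0,0,0,0,0,0,0,0,0,0]
}}

```text
time_s: 29.95
tcp_pos: [0.6025, -0.1009, 0.0295]
orientation: [[0.004, 0.039, 0.999], [-0.001, 0.999, -0.039], [-1.0, -0.001, 0.005]]
ft_force: [0.2, -0.1, -0.8]
width: 0.0459
```

```bash
python3 - <<'E'
from h import *
go((.5999,-.098,.021),-2.4,n=1)
E
```

```text
n=1 yaw -2.2->-2.4 row: [8.5, 2.8, -2.8] [0.16, 0.26, 0.04]
```

Call:
{"api": "arm_command", "payload": {
  "plan": [4,2,-3,0,0.2,0,0,4,0,0,0,0,0,0,0,0,0,0,0,0,0]
}}

```text
time_s: 30.25
tcp_pos: [0.6003, -0.0989, 0.0259]
orientation: [[0.001, 0.04, 0.999], [-0.001, 0.999, -0.04], [-1.0, -0.001, 0.001]]
ft_force: [-0.0, -1.0, -0.1]
width: 0.0457
```

```bash
python3 - <<'E'
from h import *
go((.5999,-.098,.021),-2.4,n=1)
E
```

```text
n=1 yaw -2.3->-2.4 row: [4.9, 0.9, -0.5] [0.14, 0.08, 0.05]
```

Call:
{"api": "arm_command", "payload": {
  "plan": [4,0,-0.5,0,0,0,0,3,0,0,0,0,0,0,0,0,0,0,0,0,0]
}}

```text
time_s: 30.55
tcp_pos: [0.6012, -0.0991, 0.0256]
orientation: [[0.003, 0.039, 0.999], [-0.002, 0.999, -0.039], [-1.0, -0.002, 0.003]]
ft_force: [-0.3, -0.2, -1.1]
width: 0.0462
```

Call:
{"api": "arm_command", "payload": {
  "plan": [5,0,-1,0,0,0,0,4,0,0,0,0,0,0,0,0,0,0,0,0,0]
}}

```text
time_s: 30.85
tcp_pos: [0.6021, -0.0995, 0.0246]
orientation: [[0.004, 0.038, 0.999], [-0.003, 0.999, -0.038], [-1.0, -0.003, 0.005]]
ft_force: [-0.2, 0.3, -1.1]
width: 0.0458
```

Call:
{"api": "arm_command", "payload": {
  "plan": [7,1,-3,0,0.2,0,0,0,0,0,0,0,0,0,0,0,0,0,0,0,0]
}}

```text
time_s: 31.15
tcp_pos: [0.6036, -0.0999, 0.0224]
orientation: [[0.011, 0.038, 0.999], [-0.006, 0.999, -0.038], [-1.0, -0.006, 0.011]]
ft_force: [0.2, -0.8, -0.1]
width: 0.0455
```

Call:
{"api": "arm_command", "payload": {
  "plan": [1,2,-6,0,0.6,0.3,0,0,0,0,0,0,0,0]
}}

```text
time_s: 31.35
tcp_pos: [0.599, -0.0982, 0.0217]
orientation: [[0.003, 0.038, 0.999], [-0.002, 0.999, -0.038], [-1.0, -0.001, 0.003]]
ft_force: [-5.9, 2.0, 9.2]
width: 0.0459
```

Call:
{"api": "arm_command", "payload": {
  "plan": [0,0,0,0,0,0,1,0,0,0,0,0,0,1,0,0,0,0,0,0,1,0,0,0,0,0,0,1,-30,0,0,0,0,0,1,-48,0,0,0,0,0,1,-48,0,0,0,0,0,1,-15,0,0,0,0,0,1,0,0,0,0,0,0,1]
}}

```text
time_s: 32.25
tcp_pos: [0.5932, -0.0963, 0.1591]
orientation: [[-0.012, 0.038, 0.999], [0.004, 0.999, -0.038], [-1.0, 0.003, -0.012]]
ft_force: [-0.0, 0.4, 0.4]
width: 0.0867
```

```bash
python3 snap.py r1; python3 - <<'E'
from h import *
f=np.load("r1.npy",allow_pickle=True).item()
print("block",flood(f,.031,(.6,-.098),.06,.3,(30,)*3,"pics/r_b.png"))
print("orange",flood(f,.005,(.635,-.15),.13,.5,(40,)*3,"pics/r_o.png"))
print("gauge",gauge(f,(.596,.113),show="pics/r_g.png"))
L=[cv2.resize(cv2.imread(f"pics/r_{k}.png"),(260,260)) for k in ("b","o","g")]
cv2.imwrite('pics/r_all.png',np.hstack(L[:3]))
E
```

```text
32.3 [ 0.593  -0.0963  0.1582] 0.087 [ 0.3 -0.9  0. ]
block {'c': array([ 0.5991, -0.0983]), 'mm': (74.2, 44.1), 'yaw': 87.5, 'circ': array([ 0.5986, -0.0978]), 'rad': 42.2, 'cen': array([ 0.5992, -0.0985]), 'fill': 0.953}
orange {'c': array([ 0.6002, -0.0986]), 'mm': (109.8, 89.3), 'yaw': 87.6, 'circ': array([ 0.6002, -0.0984]), 'rad': 68.1, 'cen': array([ 0.6002, -0.0986]), 'fill': 0.368}Traceback (most recent call last):
  File "<stdin>", line 5, in <module>
  File "h.py", line 58, in gauge
    return mstat(m,c[0]+h,c[1]+h,.25,r,show)
  File "h.py", line 47, in mstat
    ct=max(cv2.findContours(m,cv2.RETR_EXTERNAL,cv2.CHAIN_APPROX_NONE)[0],key=cv2.contourArea);hull=cv2.convexHull(ct)
ValueError: max() iterable argument is empty
```

View pics/r1.png

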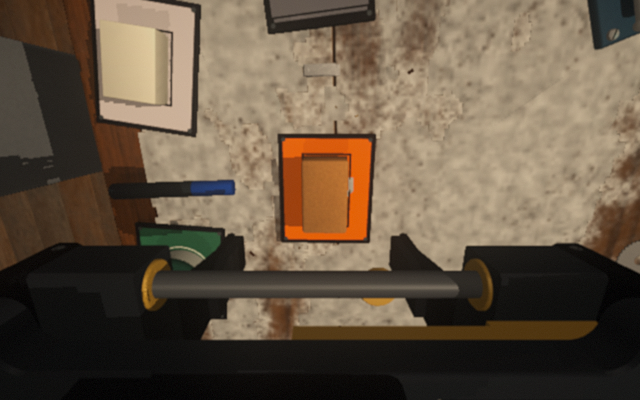

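```bash
python3 - <<'E'
from h import *
go((.597,.1125,.06),-4,n=6)
E
```

```text
n=6 yaw -2.2->-4.0 row: [16.4, 34.8, -1.0] [0.3, -0.12, -0.03]
```

Call:
{"api": "arm_command", "payload": {
  "plan": [5,35,-1,0.3,-0.2,0,0.8,12,35,-1,0.3,-0.2,0,0.6,18,35,0,0.3,-0.2,0,0.6,18,35,0,0.3,-0.2,0,0.6,18,35,0,0.3,-0.2,0,0.6,12,28,0,0.3,0,0,0.6,0,0,0,0,0,0,0.6,0,0,0,0,0,0,0.6]
}}

```text
time_s: 33.1
tcp_pos: [0.5915, 0.1122, 0.0557]
orientation: [[-0.016, 0.074, 0.997], [0.001, 0.997, -0.074], [-1.0, 0.0, -0.016]]
ft_force: [-0.0, -0.8, -0.1]
width: 0.0525
```

```bash
python3 - <<'E'
from h import *
go((.597,.1125,.04),-4,n=1)
E
```

```text
n=1 yaw -4.3->-4.0 row: [15.7, 0.7, 5.7] [-0.26, -0.91, -0.01]
```

Call:
{"api": "arm_command", "payload": {
  "plan": [8,1,6,0,-0.9,0,0.6,12,0,1,0,0,0,0.6,12,0,0,0,0,0,0.6,0,0,0,0,0,0,0.6]
}}

```text
time_s: 33.5
tcp_pos: [0.5983, 0.1093, 0.0196]
orientation: [[-0.001, 0.078, 0.997], [-0.001, 0.997, -0.078], [-1.0, -0.001, -0.001]]
ft_force: [-0.4, -0.2, -0.1]
width: 0.052
```

```bash
python3 - <<'E'
from h import *
go((.597,.1125,.018),-4,n=1)
E
```

```text
n=1 yaw -4.4->-4.0 row: [1.6, 3.1, -1.5] [-0.45, -0.03, 0.04]
```

Call:
{"api": "arm_command", "payload": {
  "plan": [3,4,-1,0,0,0,0.6,0,0,0,0,0,0,0.6]
}}

```text
time_s: 33.7
tcp_pos: [0.5986, 0.1123, 0.0168]
orientation: [[0.001, 0.08, 0.997], [-0.001, 0.997, -0.08], [-1.0, -0.001, 0.001]]
ft_force: [-0.5, -0.0, 0.1]
width: 0.0524
```

Call:
{"api": "arm_command", "payload": {
  "plan": [0,0,0,0,0,0,0.2,0,0,0,0,0,0,0,0,0,0,0,0,0,0,0,0,0,0,0,0,0,0,0,0,0,0,0,0,-25,0,0,0,0,0,0,-40,0,0,0,0,0,0,0,0,0,0,0,0,0],
  "newtons": 20
}}

```text
time_s: 34.5
tcp_pos: [0.5974, 0.1128, 0.0827]
orientation: [[-0.002, 0.08, 0.997], [-0.001, 0.997, -0.08], [-1.0, -0.001, -0.002]]
ft_force: [-0.0, -0.6, 0.2]
width: 0.0308
```

```bash
python3 - <<'E'
from h import *
go((.4531,.2329,.08),-4,n=5)
E
```

```text
n=5 yaw -4.6->-4.0 row: [0.6, 21.8, -30.6] [-0.11, -0.02, 0.01]
```

Call:
{"api": "arm_command", "payload": {
  "plan": [0,22,-31,0,0,0,0,0,22,-31,0,0,0,0,0,22,-31,0,0,0,0,0,22,-31,0,0,0,0,0,14,-20,0,0,0,0,0,0,0,0,0,0,0]
}}

```text
time_s: 35.1
tcp_pos: [0.4577, 0.2283, 0.0812]
orientation: [[-0.0, 0.083, 0.997], [-0.001, 0.997, -0.083], [-1.0, -0.001, -0.0]]
ft_force: [0.2, 0.5, -0.1]
width: 0.0307
```

```bash
python3 - <<'E'
from h import *
go((.4531,.2329,.03),-4,n=3)
E
```

```text
n=3 yaw -4.8->-4.0 row: [17.1, 1.4, -1.6] [-0.25, -0.0, 0.01]
```

Call:
{"api": "arm_command", "payload": {
  "plan": [15,3,-4,0,0,0,0,20,1.5,-1.5,0,0,0,0,18,0.5,0,0,0,0,0,0,0,0,0,0,0,0]
}}

```text
time_s: 35.5
tcp_pos: [0.454, 0.2337, 0.0269]
orientation: [[0.003, 0.081, 0.997], [-0.001, 0.997, -0.081], [-1.0, -0.0, 0.003]]
ft_force: [-0.1, -0.6, -0.5]
width: 0.0303
```

```bash
python3 - <<'E'
from h import *
go((.4531,.2329,.018),-4,n=1)
E
```

```text
n=1 yaw -4.6->-4.0 row: [8.9, -0.8, -0.9] [-0.62, 0.19, 0.03]
```

Call:
{"api": "arm_command", "payload": {
  "plan": [4,-1,-2,0,0.2,0,0,5,0,-0.5,0,0,0,0,0,0,0,0,0,0,0]
}}

```text
time_s: 35.8
tcp_pos: [0.4529, 0.2321, 0.0182]
orientation: [[0.001, 0.082, 0.997], [-0.0, 0.997, -0.082], [-1.0, -0.0, 0.001]]
ft_force: [0.8, -0.7, -0.2]
width: 0.0307
```

Call:
{"api": "arm_command", "payload": {
  "plan": [2,0.5,-0.5,0,0,0,0,0,0,0,0,0,0,0,0,0,0,0,0,0,0.5,0,0,0,0,0,0,0.8,0,0,0,0,0,0,1,-30,0,0,0,0,0,1,-48,0,0,0,0,0,1,-48,0,0,0,0,0,1,-48,0,0,0,0,0,1,-20,0,0,0,0,0,1,0,0,0,0,0,0,1]
}}

```text
time_s: 36.9
tcp_pos: [0.4524, 0.2325, 0.2189]
orientation: [[0.002, 0.082, 0.997], [-0.0, 0.997, -0.082], [-1.0, 0.0, 0.002]]
ft_force: [0.0, 0.6, -0.5]
width: 0.0857
```

```bash
python3 snap.py s1; python3 - <<'E'
from h import *
f=np.load("s1.npy",allow_pickle=True).item()
r=rect(f,.014,.41,.49,.19,.27,.25);hsv=cv2.cvtColor(r,cv2.COLOR_BGR2HSV);print(hsv[160,108:212:8].tolist())
print("yellow",flood(f,.005,(.485,.1925),.13,.5,(50,)*3,"pics/s_y.png"))
cv2.imwrite("pics/s_z.png",np.hstack([cv2.resize(r,(390,390)),cv2.resize(cv2.imread("pics/s_y.png"),(390,390))]))
go((.47,.03,.28),-5,n=8)
E
```

```text
36.95 [0.4519 0.2324 0.2175] 0.086 [-0.2 -0.3  0.5]
[[20, 183, 236], [20, 183, 236], [20, 187, 233], [22, 214, 235], [23, 244, 238], [22, 238, 224], [20, 208, 202], [19, 190, 219], [20, 183, 234], [20, 180, 236], [20, 180, 236], [20, 180, 236], [19, 184, 219]]
yellow {'c': array([0.4531, 0.2329]), 'mm': (109.8, 89.9), 'yaw': 95.7, 'circ': array([0.4528, 0.233 ]), 'rad': 68.2, 'cen': array([0.4531, 0.2329]), 'fill': 0.981}
n=8 yaw -4.7->-5.0 row: [-7.8, -25.0, 4.4] [0.04, 0.0, 0.0]
```

View pics/s_z.png

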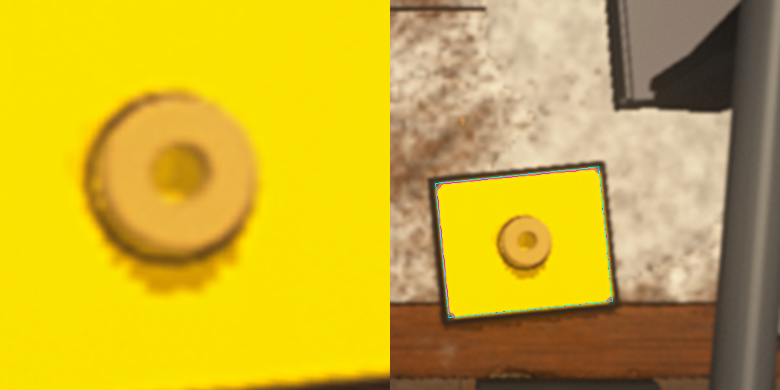

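```bash
python3 - <<'E'
from h import *
f=ctrl.grab_frame("scene");cv2.imwrite("pics/t_s.png",cv2.resize(f["image"][150:350,180:450],None,fx=2.9,fy=2.9,interpolation=cv2.INTER_CUBIC))
print(ctrl.get_obs()["time_s"])
E
```

```text
37.0
```

View pics/t_s.png

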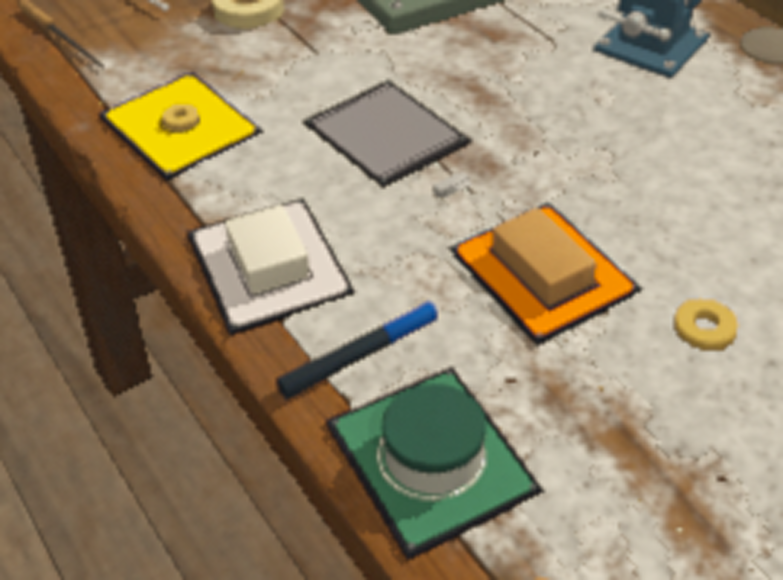

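The picture shows all four things upright on their own plates: ring at about (180,118), carton (268,250), block (545,255) and tin (432,440). The mat is empty and the larger look-alike ring is untouched, so I'm handing in.

```bash
python3 -c "
from cell import ctrl
print(ctrl.hand_in())"
```

```text
the job is handed in; nothing more can be done
None
```

All four things are on their own plates, upright. I handed the job in at about 37 s on the robot clock, with the gripper clear of everything.

I made six moves: tin to the mat, carton to white, tin to green, gauge to the mat, block to orange, gauge to yellow.

The last wrist-camera checks gave these offsets from each plate's middle:

| Thing | Plate | Offset | Angle to plate |
|---|---|---|---|
| Tin | green | about 1.6 mm | – |
| Carton | white | about 1 mm | within about 1.5° |
| Block | orange | about 1 mm | about 0.1° |
| Gauge | yellow | about 1.4 mm | – |

- **Read by eye:** The automatic outline failed for the tin, carton and gauge, so I read their positions off magnified pictures.
- **Final scene picture:** It shows the mat empty and the larger look-alike ring untouched.
- **On the mat:** While set aside, the gauge lay about 4 mm off the mat's middle.
- **Disagreements:** The side camera put the plates up to about 15 mm off in y compared with the other two cameras, so I did not use it for positions. Where a thing sat in the closed gripper read a few mm too far along the tool's y in the wrist camera. I relied on the pictures taken after each placing instead.

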